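# Jar up the lens caps with the tipping tray

### The arm

A 6-joint arm with a two-finger parallel gripper is mounted at the origin on a cart in front of the work surface, level with it; the furniture and walls round the work are solid. World frame = base frame: x ahead of the robot, y to its left, z up, the work surface at z = 0. Lengths are in m, angles in rad, forces in N, time in s.
With the tool pointing down it reaches from about 0.3 to 0.75 m from the base axis. Payload 8.5 kg.
Tool frame: the origin (TCP) lies midway between the tips of the shut fingers; the grasp point (between the pads) lies 19 mm behind it; z points along the fingers, y is the direction in which the jaws open and shut (so a half turn about z gives the same grasp; the last joint's range is limited). The gripper opens to 85 mm and grips with 20 to 120 N. Pads are 22 mm wide; open, the fingers measure 114 mm over their backs; the gripper's body (76 mm by 85 mm) begins 54 mm behind the grasp point. The pads swing forward as they close: fully open they stand 13 mm farther back than shut.
Start: joints at [-0.215, 0.381, 1.297, -0, 1.464, -0.215], TCP at [0.55, 0, 0.231] pointing down, gripper open.
Joint ranges: [-3.11, 3.11], [-0.89, 2.33], [0.22, 2.48], [-1.42, 4.56], [0.17, 2.85], [-2.88, 2.88]. Speed limits (rad/s): [2.39, 2.39, 3.14, 3.14, 3.14, 3.14].

### API

Orientations are given as a rotation vector (axis times angle).
In Python, from station import manip, grab_frame, hand_in gives the robot as it stands.
- The arm moves only by the shell command python3 -m jog 'ROWS' [FORCE]. ROWS is JSON, a list of rows, each a list of 7 numbers: the shift along the world's x, y, z in m, then the turn, a rotation vector about the world's x, y, z in degrees, then the finger opening in m, from 0 to 0.0854. A call has 1 to 20 rows; each row shifts and turns the commanded pose from where the row before left it; what a row does not reach is not made up. A row lasts 1/12 s, in which the tool goes at most 41.7 mm and 7.16 degrees, less where a joint would pass 70% of its speed; a pose out of reach is approached as far as the arm can. A call with a gripper value outside its range is refused whole. The fingers move at their own pace and stop on an object; FORCE is the grip in N (left out, the last holds). Time passes only in rows, so rows that do not move let the fingers close. It gives the time, the measured TCP pose, the force and the opening at its end, in the units of the state.
- manip.observe(): the state, without advancing time (a new reading comes with each control period).
- grab_frame(name): name is "scene" or "side" or "wrist"; returns a dict with "pixels" (420x560x3 uint8, red, green, blue), "fx", "fy", "cx", "cy" (pixels), "extrinsics" (4x4, takes a point from world to camera coordinates). Camera axes: x right, y down, z forward; pixel columns grow to the right and rows downward; lengths in m; the calibration is good to about 2 mm. A picture is of the moment at which its call begins. There is no depth.
- hand_in(): hands the job in, once; it reports no verdict.
The state is a dict: "time_s": time; "joint_pos": joint angles; "qd": joint speeds; "effort": joint torques, N m; "tcp_pos": TCP position; "tcp_rot": TCP orientation; "ft_force": force on the tool from outside, world axes, zero at the start; "moment": the same for the moment, N m; "gripper_width": opening from 0.0 (shut) to 1.0 (fully open).
Only numpy, scipy, OpenCV 4.12 (cv2) and the standard library are available. Lean on these libraries where they do the work, as an engineer would, in place of code of your own. Each camera call takes 0.05 s, during which the arm holds its last target.

### The job

Set the funnel in the neck of the jar and lay all the loose lens caps on the tipping tray; then push the tray's paddle down so that the caps slide through the funnel into the jar, and let the tray swing back level. Then take the funnel out and stand it upright on its spout on the bench, clear of the filling station, and close the jar with the stopper, fully home. Do not disturb the blue air pen or the white bottle.

Things in the scene. Friction and masses are not known exactly. Their poses are not given: they have to be found in the camera images.
- station: fixed filling station, moved as a whole between starts: aluminium base plate 120 x 270 x 10 mm, y -60 to +210 mm. Origin on the bench under the jar's axis; +y points from the jar toward the tray's far end, -x is the paddle's side (toward the robot). Two pillars at x +-44, y 85 mm carry the tray's hinge; its axis runs along x at y 85 mm, 133 mm above the bench
- jar: clear wide-mouth jar, part of the station (cannot move), axes as the station's. Origin at the centre of its underside, 10 mm above the bench. 75 mm high, so its rim is 85 mm above the bench; body 86 mm across, neck 74 mm outside and 64 mm inside (straight bore), inner floor 5 mm above the origin
- tray (a joint): angle of the tipping tray, rad: 0 level (its rest), grows as it tips its lip down toward the jar, stop at 1.05. A light spring (a few newtons at the paddle) swings it back to 0 when let go; caps slide off beyond about 0.8
- tray_floor (a point): centre of the upper side of the tray's floor, 173 mm above the bench when level; axes as the station's when level, tips with the tray. Aluminium trough 50 mm wide inside (x), 150 mm long (y), walls 22 mm high on the sides and +y end, open lip at y -75 mm (keep caps off it until tipping). Level, the lip is 65 mm from the jar's axis, clear of the funnel; tipped, over the funnel
- tray_paddle (a point): top of the black paddle that tips the tray, 15 mm short of its free end; a plate 30 mm wide (x), 90 mm long on the hinge shaft, 95 mm to the -x side of the jar's axis; at rest this point is about 155 mm above the bench, the free end sloping up 0.26 rad toward -y. Pressing it straight down 70 to 80 mm tips the tray fully; it moves at most 12 mm sideways
- funnel: steel funnel, 55 mm high, rim 104 mm across, 0.13 to 0.21 kg; stands on its spout right of the station. Origin: centre of the spout's lower end, z up. Spout tapered, 51 mm across at the end, 57 mm at 18 mm up, where a 74 mm flange rests on the jar's rim when fully in. Black upright grip lug on its +x side: 12 mm thick (y), 50 to 86 mm from the axis, 45 to 80 mm above the origin, free on both sides
- stopper: dark rubber-coloured rigid tapered stopper, 60 mm high, 60 to 130 g, standing on its small end in front of the station. Origin at the centre of its underside, z up. Plug 51 mm across at the bottom, 59 mm at 18 mm up; flange 74 mm across from 18 to 24 mm up, which rests on the jar's rim when fully home; round knob 24 mm across from 24 to 60 mm up
- cap_0: black round lens cap, 22 mm across, 10 mm high, lying flat on the bench at the left at the start, 15 g; origin at the centre of its underside (it may come to lie on its other face). There are 2 to 4 caps; absent ones give None
- cap_1: black round lens cap, 22 mm across, 10 mm high, lying flat on the bench at the left at the start, 15 g; origin at the centre of its underside (it may come to lie on its other face). There are 2 to 4 caps; absent ones give None
- cap_2: black round lens cap, 22 mm across, 10 mm high, lying flat on the bench at the left at the start, 15 g; origin at the centre of its underside (it may come to lie on its other face). There are 2 to 4 caps; absent ones give None
- cap_3: black round lens cap, 22 mm across, 10 mm high, lying flat on the bench at the left at the start, 15 g; origin at the centre of its underside (it may come to lie on its other face). There are 2 to 4 caps; absent ones give None
- pen: bystander: blue air pen lying flat behind the station, 182 mm long, 28 mm thick
- flux: bystander: white dispensing bottle with red tip, 44 mm across, 140 mm high
There are look-alikes about, which are no part of the job. What is shaped like the stopper but turquoise or yellow is not meant.

How it is judged:
By the outcome, as a careful person would: the job done as asked, in the order asked, and still so for the second after the job is handed in, with the robot touching nothing.
Of cap_0, cap_1, cap_2, cap_3 only 2 to 4 are there at a start; the rules pass over those that are not, and their reading is None.
At some moment in a run one of cap_0, cap_1, cap_2, cap_3, stopper may be knocked a few centimetres aside while the robot is not near it.
It also fails if it takes over 210 s, if anything falls off the work surface, if the arm or the gripper's body presses on something with over 40 N, if the wrist force passes 120 N, or if a joint passes its speed limit or range.

## Working session

There is one attempt and no reset: what is moved stays moved. The work goes in short steps, Python scripts to look and compute and a shell command to move; the robot and the scene stay as the last step left them, time stands still between calls to the robot, and variables do not carry over. Pictures are saved under pics/ and viewed, and the job is handed in when it is done.

```bash
ls; mkdir -p pics; cat > h.py <<'E'
import numpy as np, cv2, sys
from station import manip, grab_frame, hand_in
def save(name,fn):
    f=grab_frame(name); np.savez('pics/'+fn+'.npz',**{k:np.array(v) for k,v in f.items()})
    cv2.imwrite('pics/'+fn+'.png',cv2.cvtColor(f['pixels'],cv2.COLOR_RGB2BGR)); return f
def load(fn): return dict(np.load('pics/'+fn+'.npz'))
def ray(f,u,v):
    E=np.array(f['extrinsics']);R=E[:3,:3];t=E[:3,3]
    d=R.T@np.array([(u-f['cx'])/f['fx'],(v-f['cy'])/f['fy'],1.]);return -R.T@t,d/np.linalg.norm(d)
def onz(f,u,v,z):
    c,d=ray(f,u,v);return c+d*(z-c[2])/d[2]
def proj(f,p):
    E=np.array(f['extrinsics']);q=E[:3,:3]@np.array(p)+E[:3,3];return np.array([f['fx']*q[0]/q[2]+f['cx'],f['fy']*q[1]/q[2]+f['cy']])
def tri(f,a,g,b):
    c1,d1=ray(f,*a);c2,d2=ray(g,*b);A=np.stack([d1,-d2],1);s=np.linalg.lstsq(A,c2-c1,rcond=None)[0]
    p,q=c1+s[0]*d1,c2+s[1]*d2;return (p+q)/2,np.linalg.norm(p-q)
E
python3 - <<'E'
from h import *
for n in('scene','side','wrist'):
    f=save(n,n+'0'); c,d=ray(f,280,210); print(n,c,d,f['fx'])
print(manip.observe())
E
```

```text
pics
scene [-0.23044443  0.79676773  0.83107567] [ 0.59867449 -0.59671763 -0.53433784] 418.03916323731414
side [ 0.57551366 -0.50177616  1.01161096] [-0.03585491  0.53845397 -0.84189177] 431.9296227663504
wrist [0.55012055 0.06483982 0.37382579] [-0.00353288 -0.26386122 -0.96455418] 348.9336114491267
{'time_s': 0.15, 'joint_pos': array([-2.15312403e-01,  3.81100841e-01,  1.29800743e+00,  4.16201832e-05,
        1.46360259e+00, -2.15291362e-01]), 'qd': array([ 0.00057886, -0.00066987, -0.00371409,  0.00024116, -0.00026561,
       -0.00153432]), 'effort': array([ 1.94521621e-03, -4.48624384e+01, -2.31344014e+01, -1.86937300e-04,
        3.77541786e-03, -1.65174959e-05]), 'tcp_pos': array([5.49797221e-01, 4.60987077e-05, 2.30848321e-01]), 'tcp_rot': array([-2.22078828e+00, -2.22073161e+00,  8.93005524e-04]), 'ft_force': array([-0.06742252, -0.22445982,  0.19536552]), 'moment': array([-0.02437917,  0.05329213,  0.01912393]), 'gripper_width': 0.9988736013792219}
```

View pics/scene0.png

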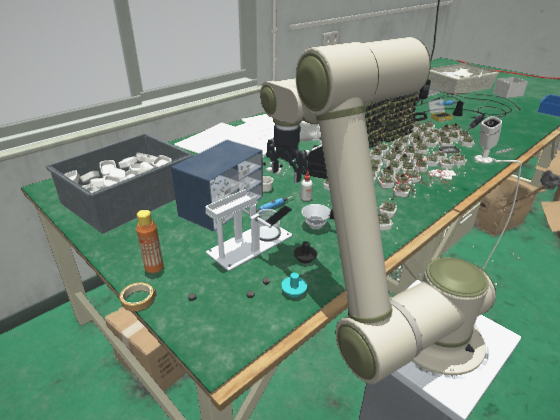

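View pics/side0.png

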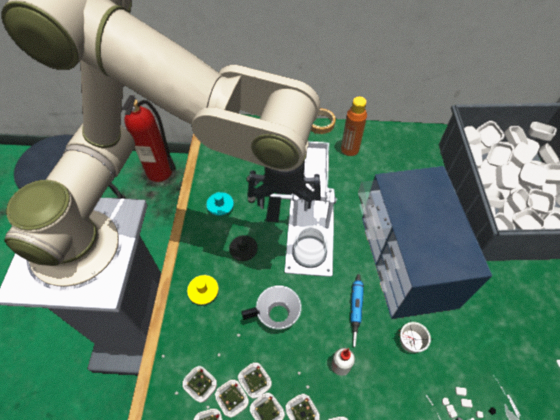

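View pics/wrist0.png

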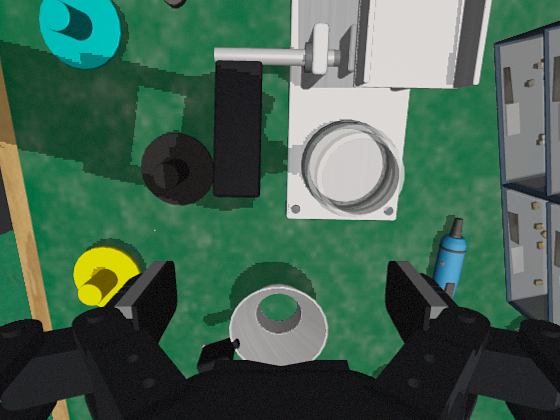

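Scene: three dark caps at scene pixels (191,296), (251,294), (266,280). In the side view the black stopper is near (244,247), the funnel near (278,308) with its lug toward the robot, and the jar near (311,249). Next I'll zoom in on the side view.

```bash
python3 - <<'E'
from h import *
a=cv2.imread('pics/side0.png')[120:350,180:380]; cv2.imwrite('pics/side0z.png',cv2.resize(a,None,fx=2.6,fy=2.6,interpolation=cv2.INTER_CUBIC)[:600])
a=cv2.imread('pics/scene0.png')[170:310,120:350]; cv2.imwrite('pics/scene0z.png',cv2.resize(a,None,fx=3.4,fy=3.4,interpolation=cv2.INTER_CUBIC)[:600])
E
```

```text
(no output)
```

View pics/side0z.png

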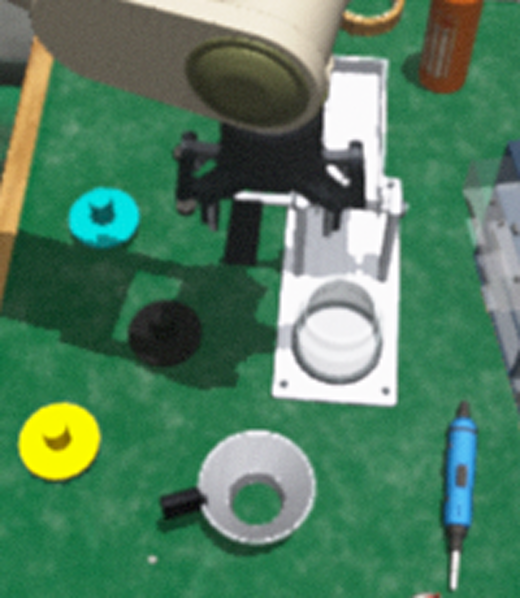

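View pics/scene0z.png

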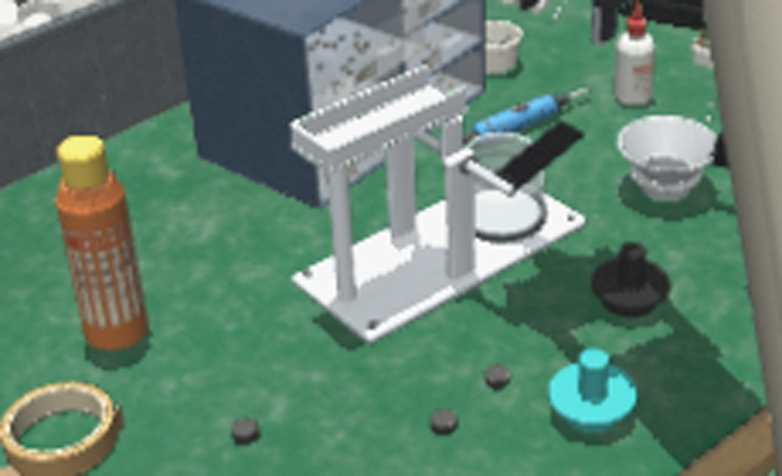

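```bash
python3 - <<'E'
from h import *
S=load('side0');W=load('wrist0');C=load('scene0')
def z(p): return (p[0]/2.6+180,p[1]/2.6+120)
def zc(p): return (p[0]/3.4+120,p[1]/3.4+170)
print('side corners',onz(S,*z((274,397)),.01),onz(S,*z((396,404)),.01))
print('wrist corners',onz(W,288,218,.01),onz(W,396,220,.01))
for p in((293,280),(372,338),(585,220)): print('scene',onz(C,*zc(p),.01))
for p in((245,431),(444,421),(498,377)): print('cap',onz(C,*zc(p),.006))
img=S['pixels'].astype(int);hsv=cv2.cvtColor(S['pixels'],cv2.COLOR_RGB2HSV)
m=((hsv[...,1]<60)&(hsv[...,2]>90)).astype(np.uint8)
mm=np.zeros_like(m);mm[278:335,250:306]=m[278:335,250:306]
c=max(cv2.findContours(mm,0,1)[0],key=cv2.contourArea)[:,0]
P=np.array([onz(S,u+.0,v+.0,.055)[:2] for u,v in c])
for _ in range(5):
    A=np.c_[2*P,np.ones(len(P))];s=np.linalg.lstsq(A,(P**2).sum(1),rcond=None)[0];r=np.sqrt(s[2]+s[0]**2+s[1]**2)
    e=np.hypot(*(P-s[:2]).T)-r; P=P[abs(e)<max(.0015,2*e.std())]
print('funnel rim',s[:2],r,e.std())
# lug
d=(hsv[...,2]<60).astype(np.uint8);d2=np.zeros_like(d);d2[295:330,236:268]=d[295:330,236:268]
v,u=np.nonzero(d2);print('lug px',u.mean(),v.mean(),u.min(),u.max(),v.min(),v.max(),len(u));p=onz(S,u.mean(),v.mean(),.065);print(p,np.degrees(np.arctan2(*(p[:2]-s[:2])[::-1])))
# stopper flange
for k,(u,v) in dict(black=(243,248)).items(): print(k,onz(S,u,v,.024))
print('stopper wrist knob',onz(W,172,172,.06))
E
```

```text
side corners [ 0.55822392 -0.04786979  0.01      ] [ 0.67654052 -0.04816013  0.01      ]
wrist corners [ 0.55747492 -0.04371446  0.01      ] [ 0.67508185 -0.04606572  0.01      ]
scene [0.67025674 0.22546428 0.01      ]
scene [0.55512449 0.22393835 0.01      ]
scene [ 0.55055824 -0.04089032  0.01      ]
cap [0.53900116 0.36921264 0.006     ]
cap [0.43591079 0.24377709 0.006     ]
cap [0.44461711 0.17488728 0.006     ]
funnel rim [ 0.54697357 -0.15342045] 0.05193250735506348 0.000745275152612029
lug px 249.46938775510205 313.8503401360544 242 258 308 320 147
[ 0.48387479 -0.17866558  0.065     ] -158.19419480746456
black [0.44581296 0.0082284  0.024     ]
stopper wrist knob [0.45114998 0.01476278 0.06      ]
```

```bash
python3 - <<'E'
from h import *
a=cv2.imread('pics/wrist0.png')[20:230,200:420]; cv2.imwrite('pics/w0z.png',cv2.resize(a,None,fx=2.8,fy=2.8,interpolation=cv2.INTER_CUBIC)[:600])
W=load('wrist0')
for c in ((.616,.014),): 
  o=cv2.imread('pics/wrist0.png')
  for z,r,col in((.085,.037,(0,0,255)),(.085,.032,(255,0,0))):
    for t in np.linspace(0,6.28,60):
      u=proj(W,(c[0]+r*np.cos(t),c[1]+r*np.sin(t),z)); cv2.circle(o,tuple(np.round(u).astype(int)),0,col,-1)
  cv2.imwrite('pics/w0o.png',cv2.resize(o[100:230,270:420],None,fx=4,fy=4))
E
```

```text
(no output)
```

View pics/w0o.png

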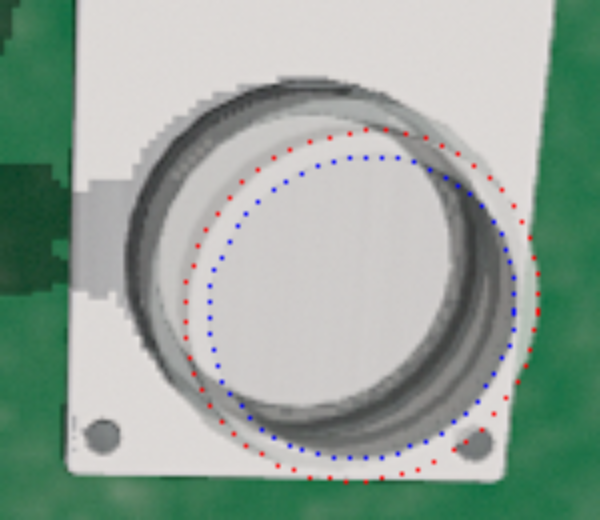

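```bash
python3 -m jog '[[-0.0068,-0.018,0,0,0,-6.8,0.05],[-0.0068,-0.018,0,0,0,-6.8,0.05],[-0.0068,-0.018,0,0,0,-6.8,0.05],[-0.0068,-0.018,0,0,0,-6.8,0.05],[-0.0068,-0.018,0,0,0,-6.8,0.05],[-0.0068,-0.018,0,0,0,-6.8,0.05],[-0.0068,-0.018,0,0,0,-6.8,0.05],[-0.0068,-0.018,0,0,0,-6.8,0.05],[-0.0068,-0.018,0,0,0,-6.8,0.05],[-0.0068,-0.018,0,0,0,-6.8,0.05],[0,0,-0.03,0,0,0,0.05],[0,0,-0.03,0,0,0,0.05],[0,0,0,0,0,0,0.05]]'
python3 - <<'E'
from h import *
save('wrist','w1');save('side','s1');save('scene','c1')
E
```

```text
time_s: 1.23
tcp_pos: [0.4797, -0.179, 0.1667]
tcp_rot: [-3.078, -0.597, 0.011]
ft_force: [0.3, 0.6, -1.0]
gripper_width: 0.585
```

View pics/w1.png

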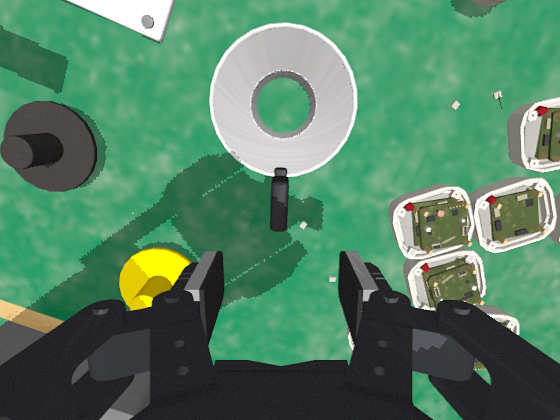

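View pics/s1.png

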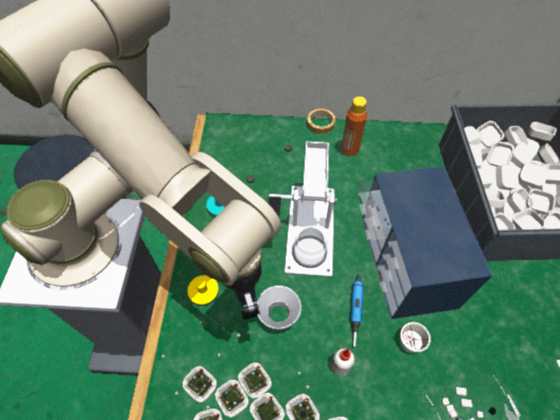

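View pics/c1.png

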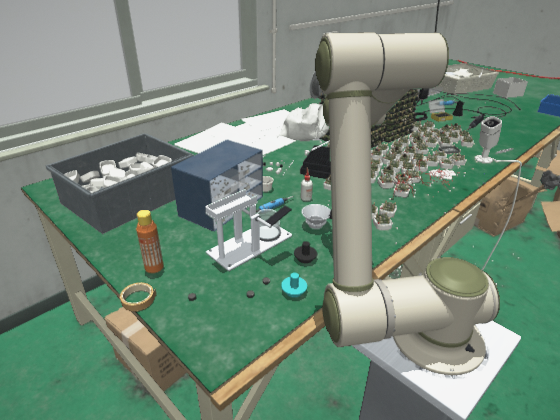

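Wrist view: the lug runs from (281,172) to (279,228), and the fingers are centred on it. I'll confirm the numbers.

```bash
cat >> h.py <<'E'
def circ(P):
    P=np.array(P)
    for _ in range(8):
        A=np.c_[2*P,np.ones(len(P))];s=np.linalg.lstsq(A,(P**2).sum(1),rcond=None)[0];r=np.sqrt(s[2]+s[0]**2+s[1]**2)
        e=np.hypot(*(P-s[:2]).T)-r; P=P[abs(e)<max(.001,2*e.std())]
    return s[:2],r,e.std(),len(P)
def bigc(m,box):
    mm=np.zeros(m.shape,np.uint8);a,b,c,d=box;mm[b:d,a:c]=m[b:d,a:c]
    return max(cv2.findContours(mm,0,1)[0],key=cv2.contourArea)[:,0]
E
python3 - <<'E'
from h import *
W=load('w1');hsv=cv2.cvtColor(W['pixels'],cv2.COLOR_RGB2HSV)
c=bigc((hsv[...,1]<60)&(hsv[...,2]>80),(195,10,370,190))
print(circ([onz(W,u,v,.055)[:2] for u,v in c]))
for p in((281,172),(279,228)): print(onz(W,*p,.08))
c=bigc((hsv[...,1]<60)&(hsv[...,2]>100),(20,0,200,60));print('plate corner',onz(W,c[c[:,1].argmax()][0],c[c[:,1].argmax()][1],.01),c[c[:,1].argmax()])
c=bigc(hsv[...,2]<75,(0,95,110,200)); print('stopper flange',circ([onz(W,u,v,.024)[:2] for u,v in c if v>110]))
# caps from side
S=load('s1');hs=cv2.cvtColor(S['pixels'],cv2.COLOR_RGB2HSV)
mm=np.zeros(hs.shape[:2],np.uint8);mm[120:200,195:300]=(hs[...,2]<70)[120:200,195:300]
n,l,st,ce=cv2.connectedComponentsWithStats(mm)
for i in range(1,n):
  if st[i,4]>6: print(st[i],ce[i],onz(S,*ce[i],.006))
C=load('c1');hs=cv2.cvtColor(C['pixels'],cv2.COLOR_RGB2HSV)
mm=np.zeros(hs.shape[:2],np.uint8);mm[272:303,180:278]=(hs[...,2]<70)[272:303,180:278]
n,l,st,ce=cv2.connectedComponentsWithStats(mm)
for i in range(1,n):
  if st[i,4]>6: print(st[i],ce[i],onz(C,*ce[i],.006))
E
```

```text
(array([ 0.54708656, -0.15325609]), np.float64(0.051432557120414106), np.float64(0.00022093226020781462), 417)
[ 0.50595323 -0.16861453  0.08      ]
[ 0.46916203 -0.18191374  0.08      ]
plate corner [ 0.55502922 -0.04297859  0.01      ] [157  41]
stopper flange (array([0.43953436, 0.02192352]), np.float64(0.019911240000629677), np.float64(0.0036697024980808105), 270)
[285 149   6   2   8] [287.625 149.625] [0.54210148 0.35985341 0.006     ]
[200 180   7   6  15] [202.93333333 182.46666667] [0.30563335 0.22160033 0.006     ]
[247 180   7   3  10] [250.  181.1] [0.44009908 0.23488472 0.006     ]
[197 184   2   6   8] [197.625 186.5  ] [0.29276596 0.20650807 0.006     ]
[269 197  12   3  27] [274.11111111 198.33333333] [0.51370786 0.1792654  0.006     ]
[263 282   6   3  12] [265.5        282.66666667] [0.44094293 0.18213701 0.006     ]
[247 295   7   3  13] [249.46153846 296.07692308] [0.43131535 0.25193732 0.006     ]
[189 297   7   4  18] [191.83333333 298.66666667] [0.53322972 0.37391333 0.006     ]
```

```bash
python3 -m jog '[[0.001,0.001,0,0,0,-2,0.05],[0,0,-0.03,0,0,0,0.05],[0,0,-0.03,0,0,0,0.05],[0,0,-0.03,0,0,0,0.05],[0,0,-0.02,0,0,0,0.05],[0,0,-0.015,0,0,0,0.05],[0,0,0,0,0,0,0.05],[0,0,0,0,0,0,0.05]]'
python3 - <<'E'
from h import *
save('wrist','w2')
E
```

```text
time_s: 2.05
tcp_pos: [0.4839, -0.1794, 0.0475]
tcp_rot: [3.093, 0.546, 0.002]
ft_force: [-0.9, -0.5, 0.4]
gripper_width: 0.584
```

View pics/w2.png

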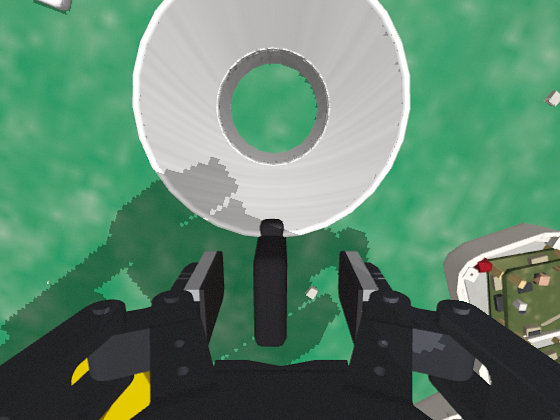

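```bash
python3 -m jog '[[-0.001,0.0025,0,0,0,0,0.05],[0,0,-0.001,0,0,0,0.05],[0,0,0,0,0,0,0.004],[0,0,0,0,0,0,0.004],[0,0,0,0,0,0,0.004],[0,0,0,0,0,0,0.004],[0,0,0,0,0,0,0.004],[0,0,0,0,0,0,0.004],[0,0,0,0,0,0,0.004],[0,0,0.01,0,0,0,0.004],[0,0,0.01,0,0,0,0.004]]' 80
python3 - <<'E'
from h import *
save('wrist','w3')
E
```

```text
time_s: 3.02
tcp_pos: [0.4815, -0.1763, 0.0649]
tcp_rot: [-3.093, -0.545, 0.002]
ft_force: [-0.6, -0.7, -0.9]
gripper_width: 0.127
```

View pics/w3.png

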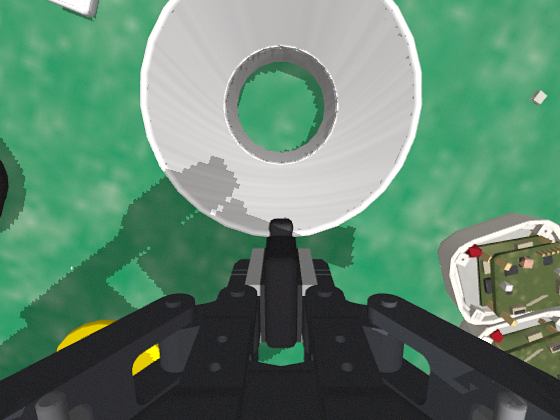

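```bash
python3 -m jog '[[0,0,0.03,0,0,0,0.004],[0,0,0.03,0,0,0,0.004],[0,0,0.03,0,0,7,0.004],[0,0,0,0,0,7,0.004],[0,0,0,0,0,7,0.004],[0,0,0,0,0,7,0.004],[0,0,0,0,0,7,0.004],[0.012,0,0,0,0,7,0.004],[0.012,0,0,0,0,7,0.004],[0.012,0,0,0,0,7,0.004],[0.012,0,0,0,0,7,0.004],[0.012,0.012,0,0,0,7,0.004],[0.015,0.015,0,0,0,0,0.004],[0.015,0.02,0,0,0,0,0.004],[0.015,0.02,0,0,0,0,0.004],[0.015,0.02,0,0,0,0,0.004],[0.015,0.02,0,0,0,0,0.004],[0,0.016,0,0,0,0,0.004],[0,0,0,0,0,0,0.004],[0,0,0,0,0,0,0.004]]'
python3 - <<'E'
from h import *
save('wrist','w4');save('side','s4')
a=cv2.imread('pics/side0.png')
a=cv2.imread('pics/s4.png')[120:350,180:380]; cv2.imwrite('pics/s4z.png',cv2.resize(a,None,fx=2.6,fy=2.6,interpolation=cv2.INTER_CUBIC)[:600])
E
```

```text
time_s: 4.73
tcp_pos: [0.6168, -0.053, 0.1545]
tcp_rot: [-2.219, -2.222, 0.001]
ft_force: [-0.0, 0.6, -0.6]
gripper_width: 0.127
```

View pics/w4.png

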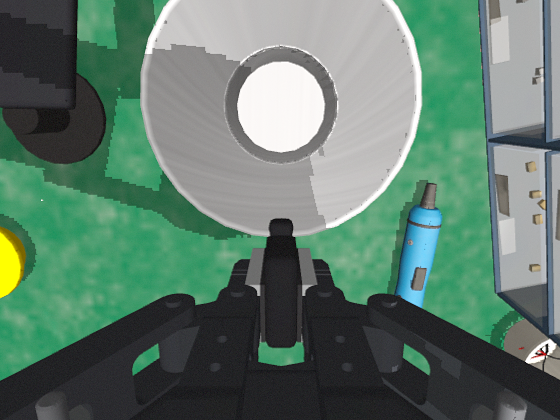

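View pics/s4z.png

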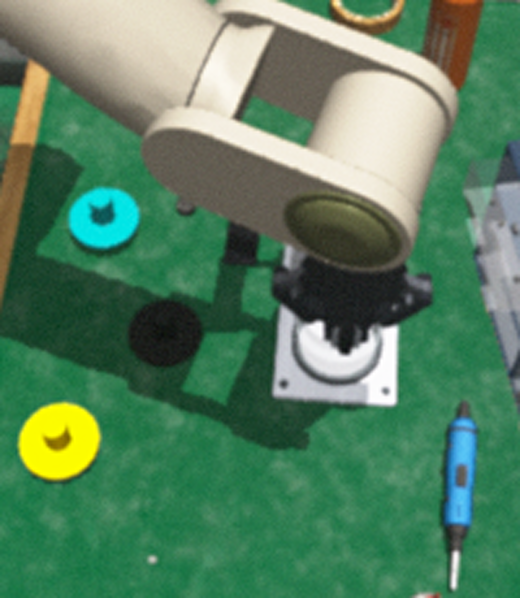

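```bash
python3 - <<'E'
from h import *
W=load('w4');hsv=cv2.cvtColor(W['pixels'],cv2.COLOR_RGB2HSV)
c=bigc((hsv[...,1]<60)&(hsv[...,2]>80),(130,0,430,245))
c=[p for p in c if 3<p[1]<225]
for z in(.16,.164): print(circ([onz(W,u,v,z)[:2] for u,v in c]))
E
python3 -m jog '[[0,0,-0.01,0,0,0,0.004],[0,0,-0.01,0,0,0,0.004],[0,0,-0.006,0,0,0,0.004],[0,0,-0.006,0,0,0,0.004],[0,0,0,0,0,0,0.004],[0,0,0,0,0,0,0.004]]'
```

```text
(array([0.61686406, 0.01541157]), np.float64(0.05289464627299075), np.float64(0.00014599319878923838), 467)
(array([0.61687038, 0.01530753]), np.float64(0.05135609792118254), np.float64(0.00014174668971507641), 467)
time_s: 5.33
tcp_pos: [0.6169, -0.0536, 0.1229]
tcp_rot: [-2.221, -2.221, 0.001]
ft_force: [-0.0, 0.8, -0.2]
gripper_width: 0.124
```

```bash
python3 -m jog '[[0,0,-0.004,0,0,0,0.004],[0,0,-0.003,0,0,0,0.004],[0,0,-0.002,0,0,0,0.004],[0,0,0,0,0,0,0.004],[0,0,0,0,0,0,0.004]]'
python3 - <<'E'
from h import *
save('scene','c5');save('wrist','w5');save('side','s5')
a=cv2.imread('pics/c5.png')[170:290,190:340]; cv2.imwrite('pics/c5z.png',cv2.resize(a,None,fx=5,fy=5,interpolation=cv2.INTER_CUBIC)[:600])
E
```

```text
time_s: 5.75
tcp_pos: [0.617, -0.0535, 0.1143]
tcp_rot: [-2.221, -2.221, 0.0]
ft_force: [0.2, -0.5, -0.9]
gripper_width: 0.131
```

View pics/c5z.png

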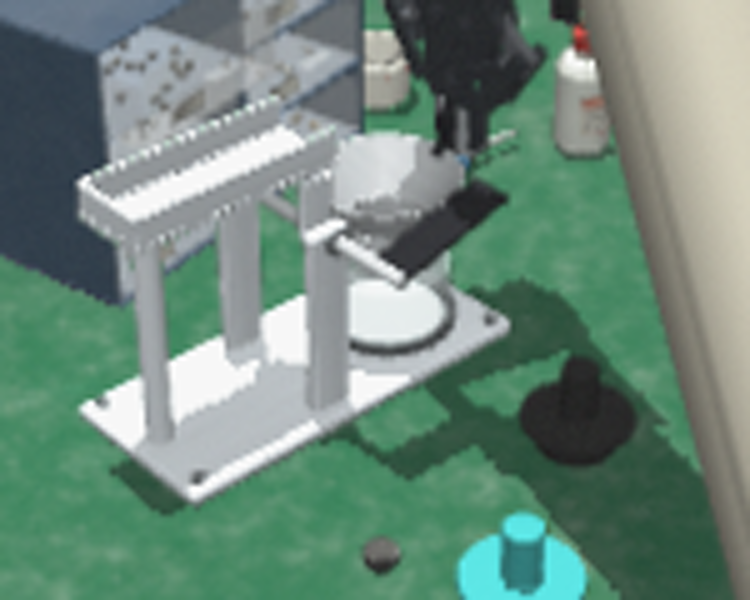

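Funnel is in the neck, about 2 mm from seating with no contact yet. I'll lower it the rest of the way.

```bash
python3 -m jog '[[0,0,-0.001,0,0,0,0.004],[0,0,-0.001,0,0,0,0.004],[0,0,-0.001,0,0,0,0.004],[0,0,0,0,0,0,0.004],[0,0,0,0,0,0,0.004]]'
```

```text
time_s: 6.32
tcp_pos: [0.6172, -0.0536, 0.1125]
tcp_rot: [2.221, 2.221, 0.001]
ft_force: [-3.7, -0.9, 7.1]
gripper_width: 0.131
```

```bash
python3 -m jog '[[0,0,0,0,0,0,0.02],[0,0,0,0,0,0,0.04],[0,0,0,0,0,0,0.05],[0,0,0,0,0,0,0.05],[0,0,0.03,0,0,0,0.05],[0,0,0.03,0,0,0,0.05],[0,-0.01,0.03,0,0,0,0.05],[0,-0.01,0.03,0,0,0,0.05],[0,0,0.02,0,0,0,0.05],[0,0,0,0,0,0,0.05]]'
python3 - <<'E'
from h import *
save('scene','c6');save('wrist','w6');save('side','s6')
a=cv2.imread('pics/c6.png')[170:290,190:340]; cv2.imwrite('pics/c6z.png',cv2.resize(a,None,fx=5,fy=5,interpolation=cv2.INTER_CUBIC)[:600])
E
```

```text
time_s: 7.15
tcp_pos: [0.6182, -0.0743, 0.2561]
tcp_rot: [2.217, 2.215, 0.006]
ft_force: [1.2, -0.5, 0.4]
gripper_width: 0.592
```

View pics/c6z.png

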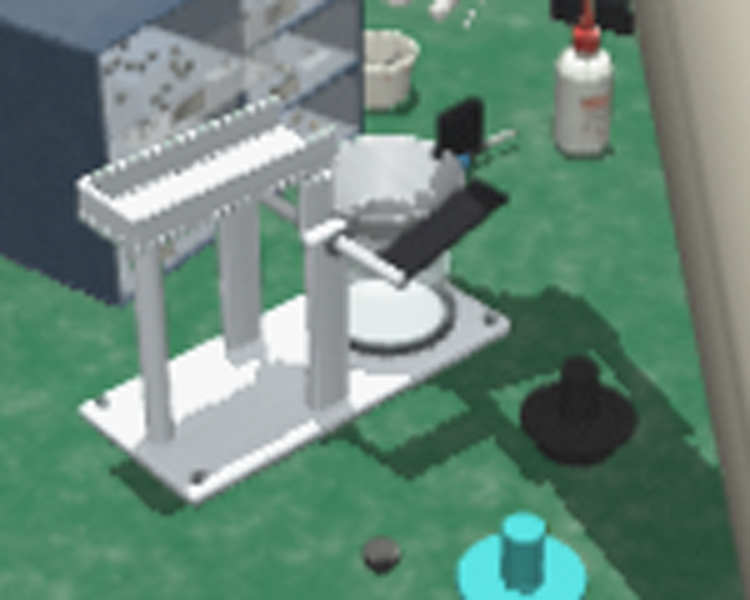

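View pics/w6.png

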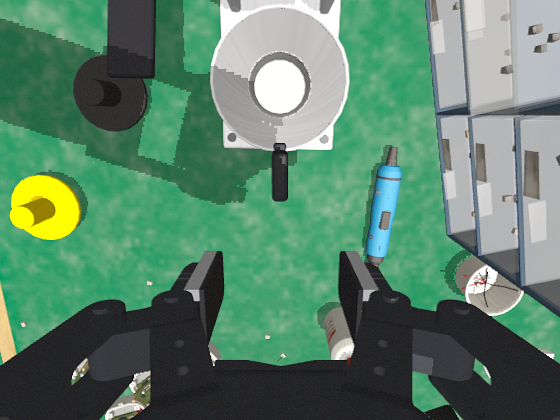

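```bash
python3 -m jog '[[-0.02,0.034,0.005,0,0,0,0.05],[-0.02,0.034,0.005,0,0,0,0.05],[-0.02,0.034,0,0,0,0,0.05],[-0.02,0.034,0,0,0,0,0.05],[-0.02,0.034,0,0,0,0,0.05],[-0.02,0.034,0,0,0,0,0.05],[-0.02,0.034,0,0,0,0,0.05],[-0.02,0.034,0,0,0,0,0.05],[0,0,0,0,0,0,0.05],[0,0,0,0,0,0,0.05]]'
python3 - <<'E'
from h import *
save('wrist','w7')
E
```

```text
time_s: 8.13
tcp_pos: [0.4556, 0.1999, 0.2603]
tcp_rot: [-2.217, -2.225, 0.003]
ft_force: [1.5, -0.8, 0.4]
gripper_width: 0.587
```

View pics/w7.png

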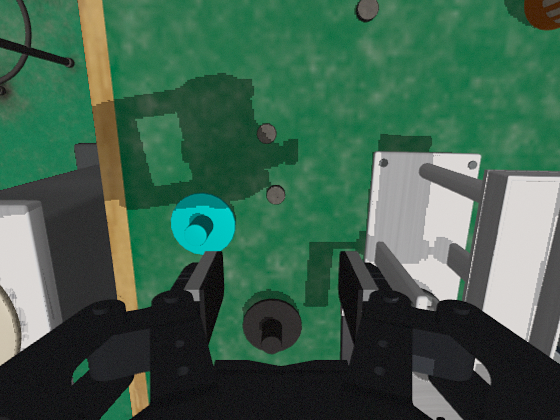

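```bash
python3 - <<'E'
from h import *
W=load('w7')
for p in((266,132),(276,194),(367,8)): print(onz(W,*p,.008))
for p in((384,163),(471,165)): print('holes',onz(W,*p,.01))
print('tray far end wall top', onz(W,492,172,.195),onz(W,560,172,.195))
print('stopper',onz(W,272,322,.024),onz(W,271,340,.06))
print(onz(W,374,153,.01),onz(W,480,155,.01))
S=load('s6');print(manip.observe()['tcp_pos'])
E
```

```text
[0.43875347 0.24595455 0.008     ]
[0.4497719  0.17562208 0.008     ]
[0.54237146 0.36941165 0.008     ]
holes [0.57156333 0.21223984 0.01      ]
holes [0.66983122 0.21026811 0.01      ]
tray far end wall top [0.58237832 0.23176158 0.195     ] [0.6231447  0.23188249 0.195     ]
stopper [0.44493873 0.0174359  0.024     ] [0.44475041 0.01774027 0.06      ]
[0.55949206 0.22339987 0.01      ] [0.67827921 0.22151404 0.01      ]
[0.4564829  0.19883465 0.26034254]
```

View pics/s6.png

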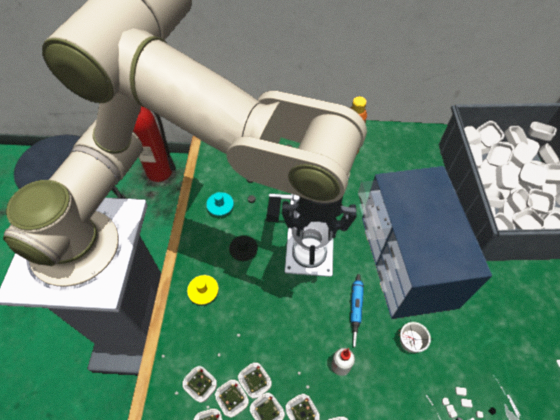

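```bash
python3 -m jog '[[-0.006,-0.0235,0,0,0,-7,0.05],[0,0,0,0,0,-7,0.05],[0,0,0,0,0,-7,0.05],[0,0,0,0,0,-7,0.05],[0,0,-0.01,0,0,-7,0.05],[0,0,-0.02,0,0,-7,0.05],[0,0,-0.02,0,0,-7,0.05],[0,0,-0.02,0,0,-7,0.05],[0,0,-0.02,0,0,-7,0.05],[0,0,-0.02,0,0,-7,0.05],[0,0,-0.02,0,0,-7,0.05],[0,0,-0.02,0,0,-7,0.05],[0,0,0,0,0,-6,0.05],[0,0,0,0,0,0,0.05],[0,0,0,0,0,0,0.05]]' 40
python3 - <<'E'
from h import *
save('wrist','w8'); print(manip.observe()['joint_pos'])
E
```

```text
time_s: 9.43
tcp_pos: [0.4515, 0.1741, 0.1109]
tcp_rot: [3.141, 0.003, -0.001]
ft_force: [0.6, 0.4, 0.2]
gripper_width: 0.587
[ 1.23198869e-01  3.98997382e-01  1.66257467e+00 -9.82671852e-05
  1.07979958e+00  1.69191443e+00]
```

View pics/w8.png

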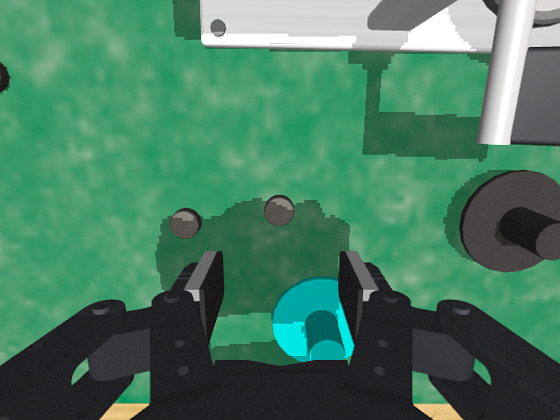

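```bash
cat >> h.py <<'E'
def caps(f,box,z=.010,thr=130):
    # brownish-grey tops: low saturation, mid value
    hsv=cv2.cvtColor(f['pixels'],cv2.COLOR_RGB2HSV);mm=np.zeros(hsv.shape[:2],np.uint8);a,b,c,d=box
    mm[b:d,a:c]=((hsv[...,1]<90)&(hsv[...,2]>50)&(hsv[...,2]<thr))[b:d,a:c]
    n,l,st,ce=cv2.connectedComponentsWithStats(mm)
    for i in range(1,n):
        if st[i,4]>80: print(st[i],ce[i].round(1),onz(f,*ce[i],z).round(4))
E
python3 - <<'E'
from h import *
W=load('w8');caps(W,(150,180,330,245)); print(manip.observe()['tcp_pos']); print(W['pixels'][210,279],W['pixels'][223,185])
print(onz(W,279,210,.010),onz(W,185,222,.01))
E
```

```text
[263 196  31  30 584] [277.8 212.2] [0.4487 0.1755 0.01  ]
[170 210  29  29 536] [183.9 225.9] [0.4382 0.2445 0.01  ]
[0.4515711  0.17429113 0.11133305]
[86 82 77] [82 78 72]
[0.45034873 0.17465783 0.01      ] [0.44120363 0.24344817 0.01      ]
```

```bash
python3 - <<'E'
from h import *
W=load('w8');W7=load('w7')
print(onz(W,320,280,.022),onz(W7,203,226,.024),onz(W7,235,223,.024))
E
python3 -m jog '[[-0.002,0.001,-0.03,0,0,0,0.042],[0,0,-0.03,0,0,0,0.042],[0,0,-0.025,0,0,0,0.042],[0,0,-0.015,0,0,0,0.042],[0,0,-0.008,0,0,0,0.042],[0,0,0,0,0,0,0.042]]' 40
```

```text
[0.40076016 0.14475763 0.022     ] [0.36662995 0.14154879 0.024     ] [0.40329143 0.14525764 0.024     ]
time_s: 9.98
tcp_pos: [0.4488, 0.1757, 0.0025]
tcp_rot: [3.141, 0.002, -0.003]
ft_force: [-0.2, 0.0, -0.6]
gripper_width: 0.49
```

```bash
python3 -m jog '[[0,0,0,0,0,0,0.01],[0,0,0,0,0,0,0.01],[0,0,0,0,0,0,0.01],[0,0,0,0,0,0,0.01],[0,0,0,0,0,0,0.01],[0,0,0.02,0,0,0,0.01],[0,0,0.03,0,0,0,0.01],[0,0,0.04,0,0,0,0.01],[0,0,0,0,0,0,0.01]]' 40
python3 - <<'E'
from h import *
save('wrist','w9')
E
```

```text
time_s: 10.73
tcp_pos: [0.4518, 0.1765, 0.0996]
tcp_rot: [-3.14, -0.001, -0.018]
ft_force: [0.3, 0.3, 1.1]
gripper_width: 0.217
```

View pics/w9.png

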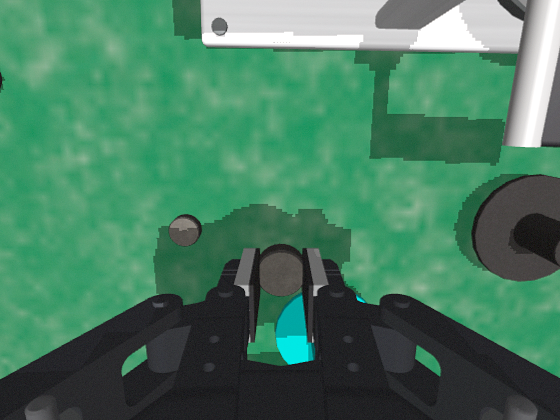

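```bash
python3 -m jog '[[0,0,0.035,0,0,0,0.01],[0,0,0.035,0,0,0,0.01],[0,0,0.035,0,0,0,0.01],[0.01,0,0.03,0,0,0,0.01],[0.02,0.003,0.015,0,0,0,0.01],[0.03,0.003,0,0,0,0,0.01],[0.03,0.003,0,0,0,0,0.01],[0.03,0.003,0,0,0,0,0.01],[0.025,0.003,0,0,0,0,0.01],[0.02,0,0,0,0,0,0.01],[0,0,0,0,0,0,0.01],[0,0,0,0,0,0,0.01],[0,0,0,0,0,0,0.01]]'
python3 - <<'E'
from h import *
save('wrist','w10');save('side','s10')
E
```

```text
time_s: 11.87
tcp_pos: [0.6133, 0.1911, 0.2427]
tcp_rot: [3.142, 0.0, -0.002]
ft_force: [0.1, 0.3, -0.8]
gripper_width: 0.216
```

View pics/w10.png

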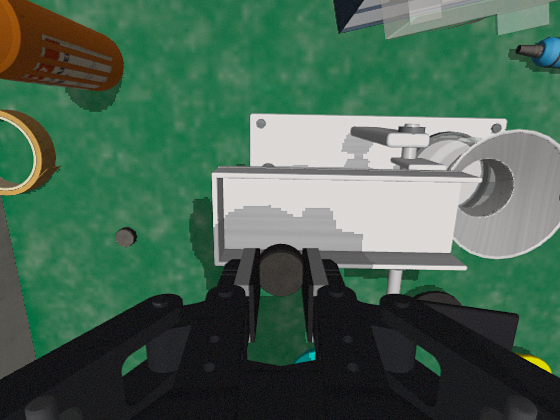

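View pics/s10.png

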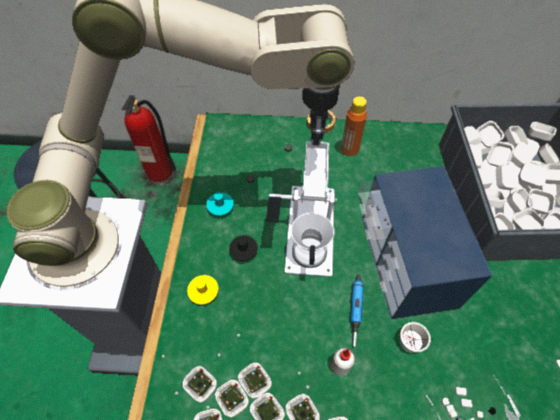

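```bash
python3 - <<'E'
from h import *
W=load('w10')
for n,p,z in (('far wall top outer L',(214,169),.195),('near wall top outer L',(215,265),.195),('near wall top outer R',(466,269),.195),('far floor edge',(340,181),.173),('near top inner',(340,252),.195),('lip floor',(457,215),.173),('jar-ward far wall R',(483,177),.195)): print(n,onz(W,*p,z))
print(manip.observe()['tcp_pos'])
E
```

```text
far wall top outer L [0.65016007 0.22699806 0.195     ]
near wall top outer L [0.59303244 0.22930474 0.195     ]
near wall top outer R [0.59034081 0.08037452 0.195     ]
far floor edge [0.63927569 0.15371781 0.173     ]
near top inner [0.60122501 0.15566856 0.195     ]
lip floor [0.61732875 0.07852793 0.173     ]
jar-ward far wall R [0.64559412 0.07859302 0.195     ]
[0.61318666 0.19112765 0.24351699]
```

```bash
python3 -m jog '[[0.007,-0.001,-0.02,0,0,0,0.01],[0,0,-0.02,0,0,0,0.01],[0,0,-0.015,0,0,0,0.01],[0,0,-0.006,0,0,0,0.01],[0,0,0,0,0,0,0.01],[0,0,0,0,0,0,0.01]]'
python3 - <<'E'
from h import *
save('wrist','w11')
E
```

```text
time_s: 12.47
tcp_pos: [0.621, 0.1901, 0.1833]
tcp_rot: [-3.141, -0.0, -0.002]
ft_force: [0.0, -0.2, -0.0]
gripper_width: 0.22
```

View pics/w11.png

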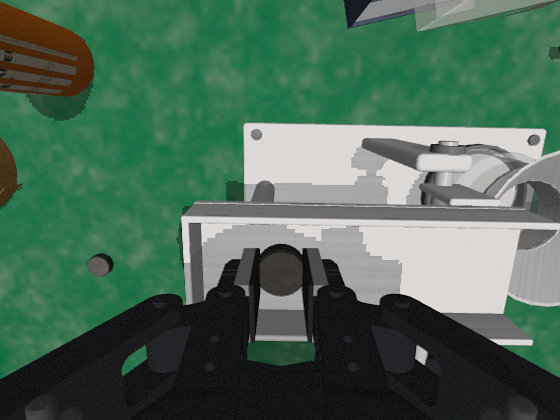

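```bash
python3 -m jog '[[0,0,-0.004,0,0,0,0.01],[0,0,-0.001,0,0,0,0.01],[0,0,0,0,0,0,0.024],[0,0,0,0,0,0,0.028],[0,0,0,0,0,0,0.032],[0,0,0,0,0,0,0.032],[0,0,0.02,0,0,0,0.032],[0,0,0.03,0,0,0,0.032],[0,0,0.03,0,0,0,0.032],[0,0,0,0,0,0,0.032]]'
python3 - <<'E'
from h import *
save('wrist','w12')
E
```

```text
time_s: 13.35
tcp_pos: [0.6225, 0.1903, 0.264]
tcp_rot: [-3.14, -0.0, -0.017]
ft_force: [1.0, 1.0, 0.1]
gripper_width: 0.373
```

View pics/w12.png

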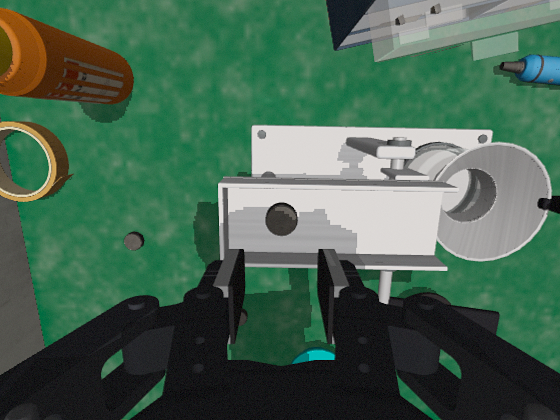

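Cap 1 lies at (282,219) on the tray. Next is cap B.

```bash
python3 -m jog '[[-0.025,0.008,0,0,0,0,0.05],[-0.025,0.008,0,0,0,0,0.05],[-0.025,0.008,0,0,0,0,0.05],[-0.025,0.008,0,0,0,0,0.05],[-0.025,0.008,0,0,0,0,0.05],[-0.025,0.008,-0.02,0,0,0,0.05],[-0.02,0.004,-0.03,0,0,0,0.05],[-0.011,0.002,-0.03,0,0,0,0.05],[0,0,-0.03,0,0,0,0.05],[0,0,-0.03,0,0,0,0.05],[0,0,0,0,0,0,0.05],[0,0,0,0,0,0,0.05]]'
python3 - <<'E'
from h import *
f=save('wrist','w13');caps(f,(150,130,400,245));print(manip.observe()['tcp_pos'])
E
```

```text
time_s: 14.4
tcp_pos: [0.4394, 0.2438, 0.1167]
tcp_rot: [3.141, -0.0, -0.005]
ft_force: [0.5, 0.4, 0.7]
gripper_width: 0.585
[265 190  29  31 560] [278.8 207.3] [0.4385 0.2445 0.01  ]
[0.44040235 0.24404047 0.11803325]
```

View pics/w13.png

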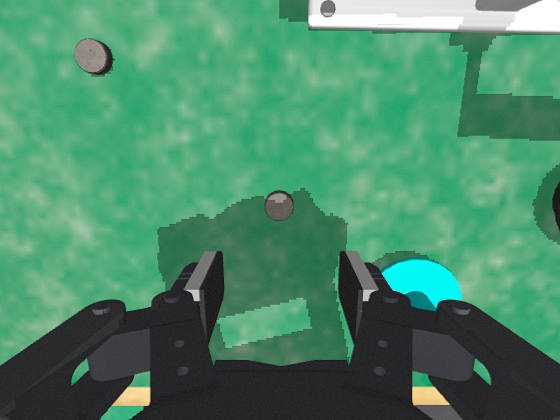

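```bash
python3 -m jog '[[-0.001,0,-0.03,0,0,0,0.042],[0,0,-0.03,0,0,0,0.042],[0,0,-0.03,0,0,0,0.042],[0,0,-0.015,0,0,0,0.042],[0,0,-0.008,0,0,0,0.042],[0,0,0,0,0,0,0.042],[0,0,0,0,0,0,0.042]]' 40
```

```text
time_s: 15.03
tcp_pos: [0.4401, 0.2443, 0.0057]
tcp_rot: [-3.141, 0.0, -0.004]
ft_force: [-0.3, 1.1, 0.3]
gripper_width: 0.494
```

```bash
python3 -m jog '[[0,0,-0.003,0,0,0,0.042],[0,0,0,0,0,0,0.01],[0,0,0,0,0,0,0.01],[0,0,0,0,0,0,0.01],[0,0,0,0,0,0,0.01],[0,0,0,0,0,0,0.01],[0,0,0,0,0,0,0.01],[0,0,0.025,0,0,0,0.01],[0,0,0.035,0,0,0,0.01],[0,0,0.035,0,0,0,0.01],[0,0,0.035,0,0,0,0.01],[0,0,0.035,0,0,0,0.01],[0,0,0.035,0,0,0,0.01],[0,0,0.035,0,0,0,0.01],[0,0,0,0,0,0,0.01]]' 40
```

```text
time_s: 16.28
tcp_pos: [0.4409, 0.2447, 0.2434]
tcp_rot: [-3.138, -0.0, -0.019]
ft_force: [0.4, 0.7, 0.3]
gripper_width: 0.226
```

```bash
python3 -m jog '[[0.02,-0.01,0.015,0,0,0,0.01],[0.025,-0.015,0,0,0,0,0.01],[0.025,-0.015,0,0,0,0,0.01],[0.025,-0.015,0,0,0,0,0.01],[0.025,-0.015,0,0,0,0,0.01],[0.025,-0.015,0,0,0,0,0.01],[0.02,-0.01,0,0,0,0,0.01],[0.014,0,0,0,0,0,0.01],[0,0,0,0,0,0,0.01],[0,0,0,0,0,0,0.01]]'
python3 - <<'E'
from h import *
f=save('wrist','w14');print(manip.observe()['tcp_pos'])
E
```

```text
time_s: 17.12
tcp_pos: [0.6178, 0.1489, 0.2509]
tcp_rot: [-3.142, 0.0, 0.001]
ft_force: [-0.6, 0.1, -0.3]
gripper_width: 0.224
[0.61732147 0.14931291 0.25124389]
```

View pics/w14.png

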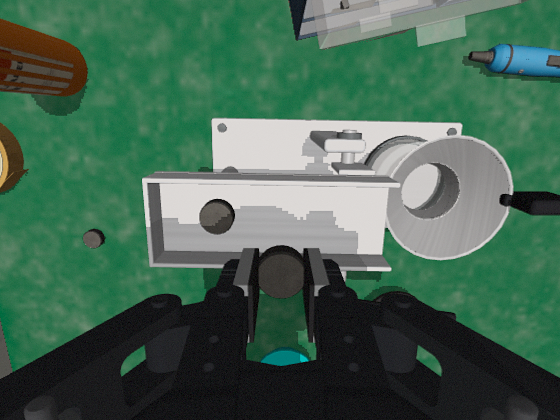

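```bash
python3 -m jog '[[0.003,-0.003,-0.02,0,0,0,0.01],[0,0,-0.02,0,0,0,0.01],[0,0,-0.02,0,0,0,0.01],[0,0,-0.008,0,0,0,0.01],[0,0,-0.005,0,0,0,0.01],[0,0,0,0,0,0,0.01],[0,0,0,0,0,0,0.01]]'
```

```text
time_s: 17.75
tcp_pos: [0.6211, 0.1463, 0.1795]
tcp_rot: [-3.142, -0.001, -0.003]
ft_force: [0.3, 0.7, 0.1]
gripper_width: 0.226
```

```bash
python3 -m jog '[[0,0,-0.002,0,0,0,0.01],[0,0,0,0,0,0,0.023],[0,0,0,0,0,0,0.026],[0,0,0,0,0,0,0.028],[0,0,0,0,0,0,0.028],[0,0,0.02,0,0,0,0.028],[0,0,0.03,0,0,0,0.03],[0,0,0.03,0,0,0,0.03],[0,0,0.015,0,0,0,0.03],[0,0,0,0,0,0,0.03]]'
python3 - <<'E'
from h import *
f=save('wrist','w15');print(manip.observe()['tcp_pos'])
caps(f,(0,220,200,300))
E
```

```text
time_s: 18.58
tcp_pos: [0.622, 0.1461, 0.2757]
tcp_rot: [-3.141, -0.0, -0.012]
ft_force: [-0.7, -0.0, -0.2]
gripper_width: 0.35
[0.62139749 0.14604566 0.27300677]
[160 220  40  36 655] [174.9 242.8] [0.5358 0.2773 0.01  ]
[ 92 229  18  17 223] [100.2 237.2] [0.5431 0.3693 0.01  ]
[  0 259   9  41 203] [  2.6 285.1] [0.4782 0.5034 0.01  ]
```

View pics/w15.png

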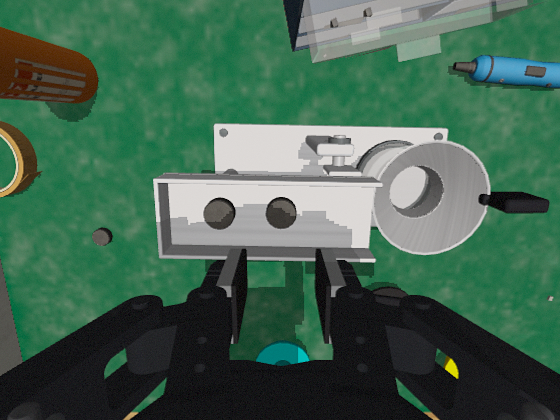

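```bash
python3 -m jog '[[-0.008,0.025,0,0,0,0,0.05],[-0.01,0.03,0,0,0,0,0.05],[-0.01,0.03,0,0,0,0,0.05],[-0.01,0.03,0,0,0,0,0.05],[-0.01,0.03,0,0,0,0,0.05],[-0.01,0.03,-0.02,0,0,0,0.05],[-0.01,0.03,-0.03,0,0,0,0.05],[-0.011,0.018,-0.03,0,0,0,0.05],[0,0,-0.03,0,0,0,0.05],[0,0,-0.03,0,0,0,0.05],[0,0,0,0,0,0,0.05],[0,0,0,0,0,0,0.05]]'
python3 - <<'E'
from h import *
f=save('wrist','w16');caps(f,(150,130,400,245));print(manip.observe()['tcp_pos'])
E
```

```text
time_s: 19.63
tcp_pos: [0.5417, 0.3673, 0.131]
tcp_rot: [3.14, -0.0, -0.006]
ft_force: [-0.2, 0.3, 0.6]
gripper_width: 0.585
[264 186  27  28 552] [277.3 199.9] [0.5428 0.3691 0.01  ]
[0.54273865 0.36758222 0.13316291]
```

View pics/w16.png

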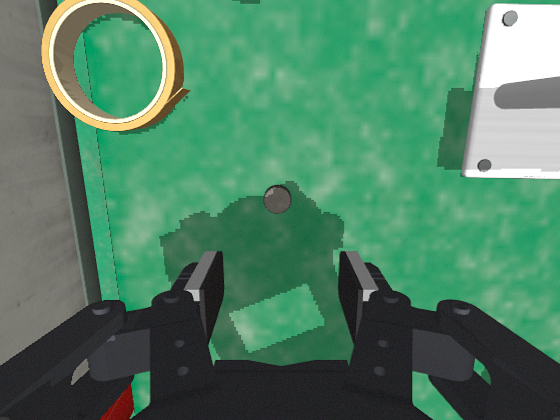

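```bash
python3 -m jog '[[0.001,0.001,-0.03,0,0,0,0.042],[0,0,-0.03,0,0,0,0.042],[0,0,-0.03,0,0,0,0.042],[0,0,-0.02,0,0,0,0.042],[0,0,-0.013,0,0,0,0.042],[0,0,-0.006,0,0,0,0.042],[0,0,0,0,0,0,0.042],[0,0,0,0,0,0,0.042]]' 40
```

```text
time_s: 20.35
tcp_pos: [0.5445, 0.369, 0.0055]
tcp_rot: [-3.14, 0.0, -0.004]
ft_force: [0.3, 0.0, -0.0]
gripper_width: 0.492
```

```bash
python3 -m jog '[[-0.001,0,-0.003,0,0,0,0.042],[0,0,0,0,0,0,0.01],[0,0,0,0,0,0,0.01],[0,0,0,0,0,0,0.01],[0,0,0,0,0,0,0.01],[0,0,0,0,0,0,0.01],[0,0,0,0,0,0,0.01],[0,0,0.025,0,0,0,0.01],[0,0,0.035,0,0,0,0.01],[0,0,0.035,0,0,0,0.01],[0,0,0.035,0,0,0,0.01],[0,0,0.035,0,0,0,0.01],[0,0,0.035,0,0,0,0.01],[0,0,0.035,0,0,0,0.01],[0,0,0.02,0,0,0,0.01],[0,0,0,0,0,0,0.01]]' 40
python3 - <<'E'
from h import *
f=save('wrist','w17');save('scene','c17')
E
```

```text
time_s: 21.68
tcp_pos: [0.5435, 0.3692, 0.2613]
tcp_rot: [-3.138, -0.0, -0.014]
ft_force: [-0.5, 0.4, 1.4]
gripper_width: 0.22
```

View pics/w17.png

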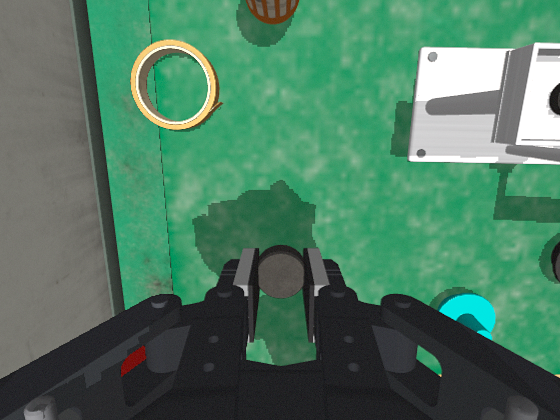

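View pics/c17.png

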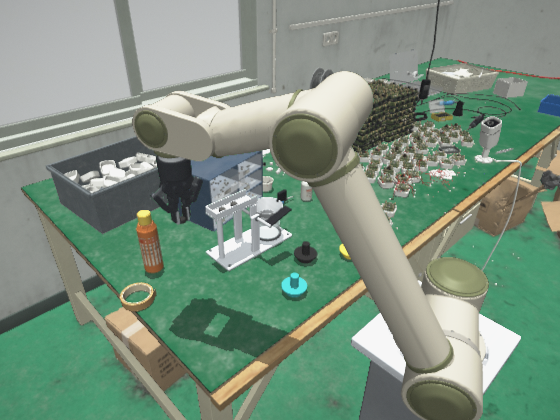

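```bash
python3 -m jog '[[0.006,-0.022,0.005,0,0,0,0.01],[0.01,-0.035,0,0,0,0,0.01],[0.01,-0.035,0,0,0,0,0.01],[0.01,-0.035,0,0,0,0,0.01],[0.01,-0.035,0,0,0,0,0.01],[0.01,-0.035,0,0,0,0,0.01],[0.01,-0.035,0,0,0,0,0.01],[0.01,-0.03,0,0,0,0,0.01],[0,0,0,0,0,0,0.01],[0,0,0,0,0,0,0.01],[0,0,0,0,0,0,0.01]]'
python3 - <<'E'
from h import *
f=save('wrist','w18');print(manip.observe()['tcp_pos'])
E
```

```text
time_s: 22.7
tcp_pos: [0.618, 0.1071, 0.2593]
tcp_rot: [-3.141, -0.0, 0.004]
ft_force: [-0.3, -0.6, -0.3]
gripper_width: 0.228
[0.61791721 0.10765329 0.25973149]
```

View pics/w18.png

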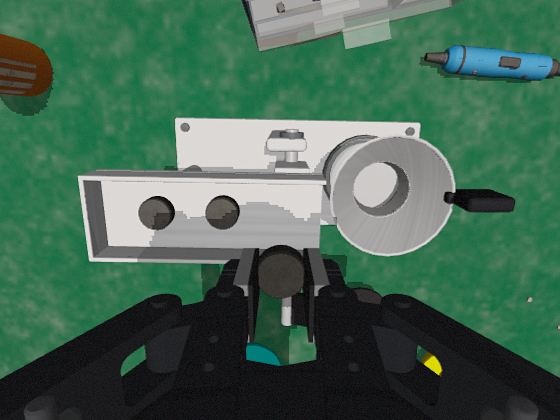

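```bash
python3 -m jog '[[0.001,0.001,-0.02,0,0,0,0.01],[0,0,-0.02,0,0,0,0.01],[0,0,-0.02,0,0,0,0.01],[0,0,-0.01,0,0,0,0.01],[0,0,-0.006,0,0,0,0.01],[0,0,-0.004,0,0,0,0.01],[0,0,0,0,0,0,0.01],[0,0,0,0,0,0,0.01]]'
```

```text
time_s: 23.42
tcp_pos: [0.6197, 0.1079, 0.1815]
tcp_rot: [-3.142, -0.0, -0.002]
ft_force: [-0.4, 0.0, -0.5]
gripper_width: 0.223
```

```bash
python3 -m jog '[[0,0,-0.003,0,0,0,0.01],[0,0,-0.001,0,0,0,0.01],[0,0,0,0,0,0,0.023],[0,0,0,0,0,0,0.026],[0,0,0,0,0,0,0.028],[0,0,0,0,0,0,0.028],[0,0,0.02,0,0,0,0.028],[0,0,0.03,0,0,0,0.03],[0,0,0.03,0,0,0,0.03],[0,0,0.015,0,0,0,0.03],[0,0,0,0,0,0,0.03]]'
python3 - <<'E'
from h import *
f=save('wrist','w19');print(manip.observe()['tcp_pos'])
E
```

```text
time_s: 24.33
tcp_pos: [0.6204, 0.1077, 0.2759]
tcp_rot: [3.141, 0.0, 0.012]
ft_force: [0.4, 0.9, 0.1]
gripper_width: 0.351
[0.6198326  0.10771344 0.27332467]
```

View pics/w19.png

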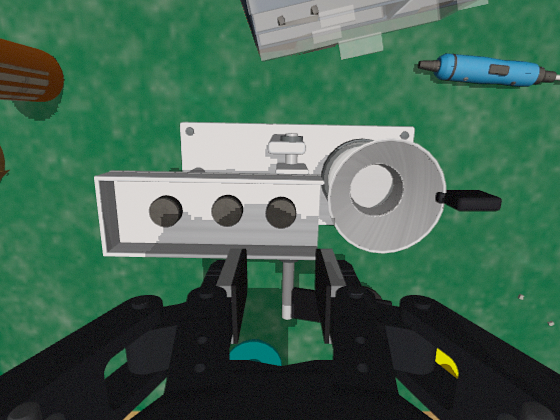

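```bash
python3 - <<'E'
from h import *
W=load('wrist0')
for p in((214,194),(260,196)): print(onz(W,*p,.159))
for p in((218,62),(262,62)): print(onz(W,*p,.137))
W=load('w6')
for p in((108,77),(153,76)): print(onz(W,*p,.159))
E
python3 -m jog '[[0,0,0,0,0,0,0],[-0.015,-0.01,0,0,0,0,0],[-0.015,-0.01,0,0,0,0,0],[-0.02,-0.015,0,0,0,0,0],[-0.02,-0.015,0,0,0,0,0],[-0.02,-0.015,0,0,0,0,0],[-0.007,-0.01,-0.02,0,0,0,0],[0,0,-0.03,0,0,0,0],[0,0,-0.015,0,0,0,0],[0,0,0,0,0,0,0],[0,0,0,0,0,0,0]]'
python3 - <<'E'
from h import *
f=save('wrist','w20');f=save('side','s20');f=save('scene','c20');print(manip.observe()['tcp_pos'])
a=cv2.imread('pics/c20.png')[170:290,190:340]; cv2.imwrite('pics/c20z.png',cv2.resize(a,None,fx=5,fy=5,interpolation=cv2.INTER_CUBIC)[:600])
E
```

```text
[0.50772618 0.01656329 0.159     ]
[0.53671778 0.0152475  0.159     ]
[0.51023569 0.09702024 0.137     ]
[0.53803591 0.09698615 0.137     ]
[0.50798969 0.0141743  0.159     ]
[0.53672447 0.01474684 0.159     ]
time_s: 25.3
tcp_pos: [0.522, 0.0327, 0.2057]
tcp_rot: [-3.141, 0.0, 0.004]
ft_force: [-0.7, 0.3, -0.4]
gripper_width: 0.001
[0.52292084 0.03274033 0.20753032]
```

View pics/w20.png

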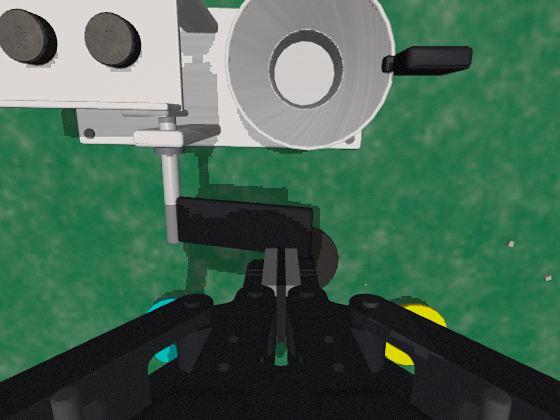

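View pics/c20z.png

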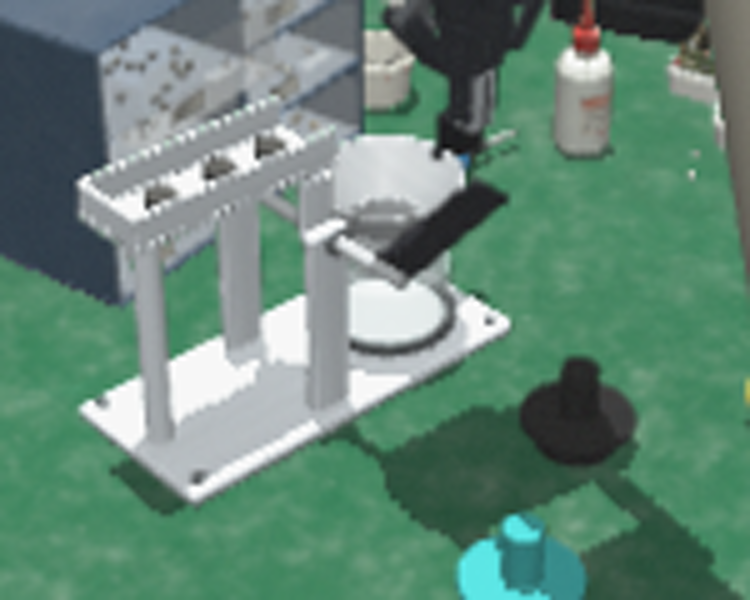

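```bash
python3 -m jog '[[0,0.004,-0.02,0,0,0,0],[0,0.003,-0.018,0,0,0,0],[0,0,-0.006,0,0,0,0],[0,0,-0.005,0,0,0,0],[0,0,-0.005,0,0,0,0],[0,0,-0.005,0,0,0,0],[0,0,-0.005,0,0,0,0],[0,0.001,-0.005,0,0,0,0],[0,0.001,-0.005,0,0,0,0],[0,0.001,-0.005,0,0,0,0]]'
python3 - <<'E'
from h import *
f=save('wrist','w21');f=save('scene','c21')
a=cv2.imread('pics/c21.png')[170:290,190:340]; cv2.imwrite('pics/c21z.png',cv2.resize(a,None,fx=5,fy=5,interpolation=cv2.INTER_CUBIC)[:600])
E
```

```text
time_s: 26.28
tcp_pos: [0.5228, 0.0424, 0.1276]
tcp_rot: [3.141, -0.0, 0.002]
ft_force: [0.8, -3.4, 4.1]
gripper_width: 0.001
```

View pics/c21z.png

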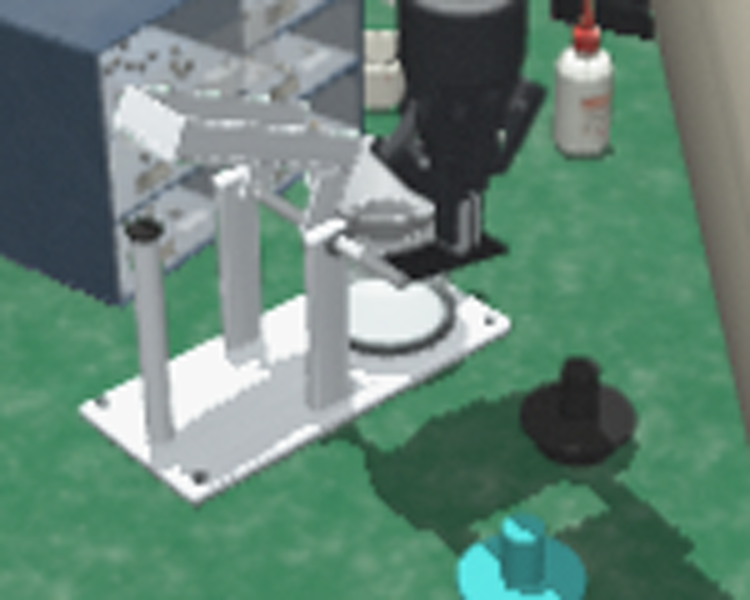

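View pics/w21.png

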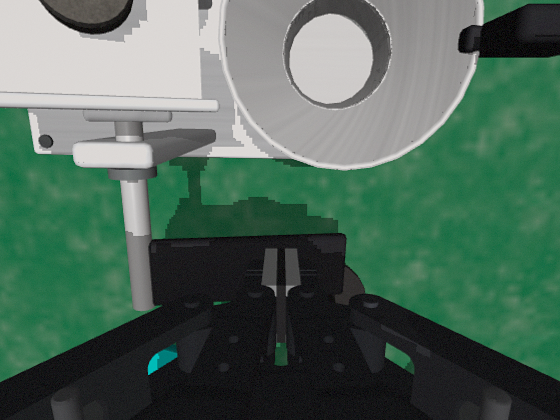

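```bash
python3 -m jog '[[0,0.001,-0.005,0,0,0,0],[0,0.001,-0.005,0,0,0,0],[0,0.001,-0.005,0,0,0,0],[0,0.001,-0.005,0,0,0,0],[0,0.001,-0.005,0,0,0,0],[0,0.002,-0.005,0,0,0,0],[0,0.001,-0.003,0,0,0,0],[0,0,0,0,0,0,0],[0,0,0,0,0,0,0]]'
python3 - <<'E'
from h import *
f=save('wrist','w22');f=save('scene','c22')
a=cv2.imread('pics/c22.png')[170:290,190:340]; cv2.imwrite('pics/c22z.png',cv2.resize(a,None,fx=5,fy=5,interpolation=cv2.INTER_CUBIC)[:600])
E
```

```text
time_s: 27.13
tcp_pos: [0.5222, 0.0505, 0.0943]
tcp_rot: [3.141, 0.0, -0.002]
ft_force: [-0.7, -2.6, 1.9]
gripper_width: -0.003
```

View pics/c22z.png

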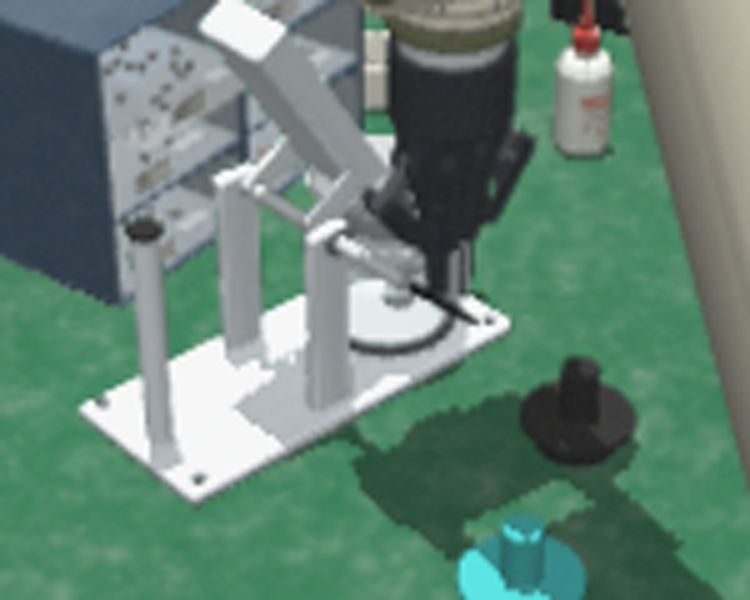

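View pics/w22.png

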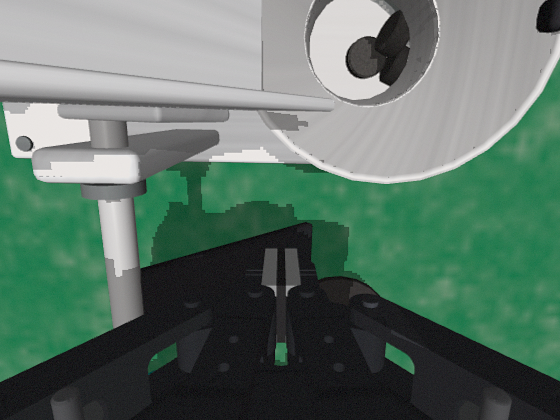

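```bash
python3 -m jog '[[0,0.001,-0.004,0,0,0,0],[0,0.001,-0.004,0,0,0,0],[0,0.001,-0.003,0,0,0,0],[0,0,0,0,0,0,0],[0,0,0,0,0,0,0]]'
python3 - <<'E'
from h import *
f=save('wrist','w23');f=save('scene','c23')
a=cv2.imread('pics/w23.png')[0:220,200:480]; cv2.imwrite('pics/w23z.png',cv2.resize(a,None,fx=2.7,fy=2.7,interpolation=cv2.INTER_CUBIC)[:600])
E
```

```text
time_s: 27.65
tcp_pos: [0.5251, 0.0509, 0.0883]
tcp_rot: [3.135, 0.001, 0.014]
ft_force: [-8.7, -16.5, 40.4]
gripper_width: 0.002
```

View pics/w23z.png

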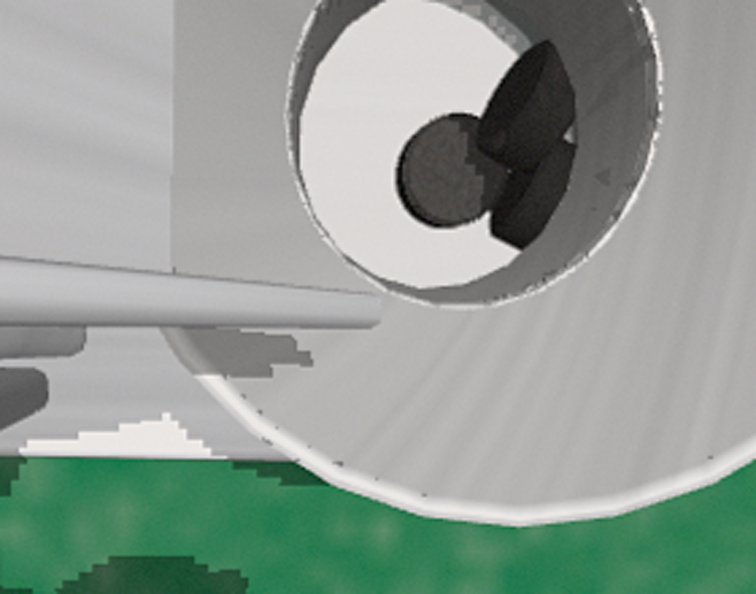

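All three caps are in the jar and the tray is at its stop. Now I'll let the tray swing back.

```bash
python3 -m jog '[[0,0,0.006,0,0,0,0],[0,-0.002,0.006,0,0,0,0],[0,-0.002,0.006,0,0,0,0],[0,-0.002,0.006,0,0,0,0],[0,-0.002,0.006,0,0,0,0],[0,-0.002,0.007,0,0,0,0],[0,0,0.007,0,0,0,0],[0,0,0.007,0,0,0,0],[0,0,0.007,0,0,0,0],[0,0,0.007,0,0,0,0],[0,0,0.007,0,0,0,0],[0,0,0.01,0,0,0,0],[0,0,0.03,0,0,0,0],[0,0,0.03,0,0,0,0],[0,0,0.03,0,0,0,0],[0,0,0.03,0,0,0,0],[0,0,0,0,0,0,0]]'
python3 - <<'E'
from h import *
f=save('wrist','w24');f=save('scene','c24');f=save('side','s24')
a=cv2.imread('pics/c24.png')[170:310,170:340]; cv2.imwrite('pics/c24z.png',cv2.resize(a,None,fx=4.2,fy=4.2,interpolation=cv2.INTER_CUBIC)[:600])
E
```

```text
time_s: 29.17
tcp_pos: [0.5237, 0.0438, 0.2914]
tcp_rot: [3.14, 0.001, 0.015]
ft_force: [-0.3, -0.2, 0.9]
gripper_width: -0.0
```

View pics/c24z.png

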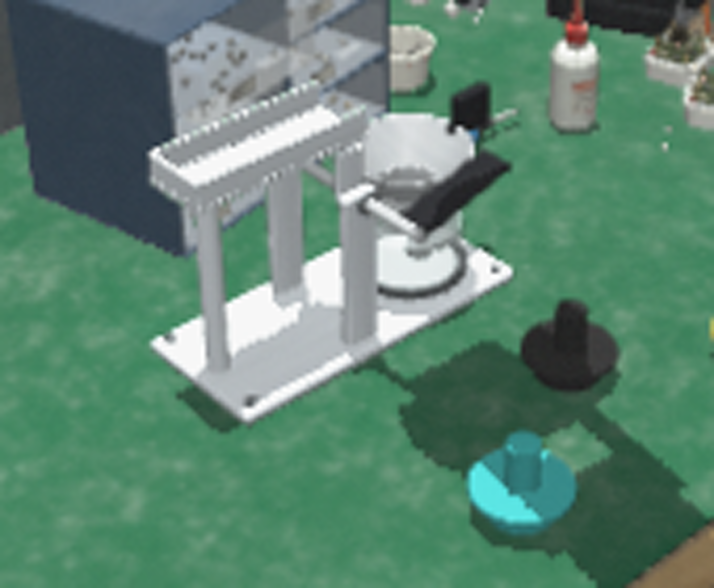

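View pics/w24.png

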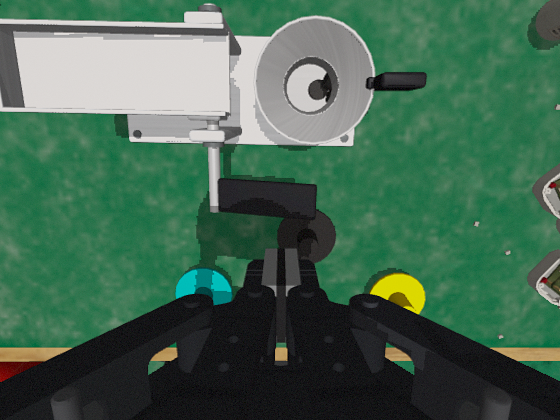

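View pics/s24.png

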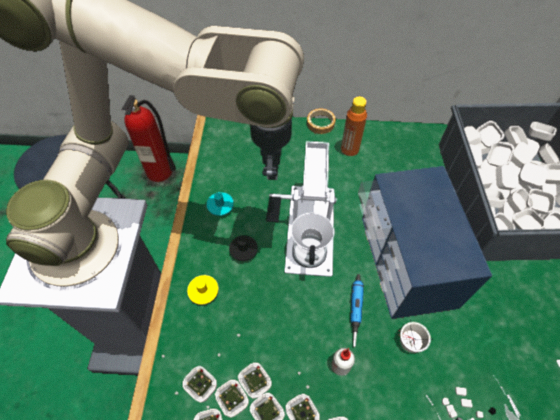

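```bash
python3 -m jog '[[0,-0.01,0,0,0,7,0.05],[0,-0.015,0,0,0,7,0.05],[0,-0.015,0,0,0,7,0.05],[0,-0.015,0,0,0,7,0.05],[0.01,-0.015,0,0,0,7,0.05],[0.01,-0.015,0,0,0,7,0.05],[0.015,-0.012,0,0,0,7,0.05],[0.015,0,0,0,0,7,0.05],[0.015,0,0,0,0,7,0.05],[0.015,0,-0.01,0,0,7,0.05],[0.013,0,-0.02,0,0,7,0.05],[0,0,-0.02,0,0,7,0.05],[0,0,-0.02,0,0,6,0.05],[0,0,-0.02,0,0,0,0.05],[0,0,0,0,0,0,0.05],[0,0,0,0,0,0,0.05]]'
python3 - <<'E'
from h import *
f=save('wrist','w25');o=manip.observe();print(o['tcp_pos'],o['tcp_rot'])
E
```

```text
time_s: 30.65
tcp_pos: [0.6148, -0.0531, 0.1942]
tcp_rot: [-2.22, -2.218, 0.003]
ft_force: [-0.0, 0.3, 0.4]
gripper_width: 0.589
[ 0.61538325 -0.05328609  0.1956539 ] [-2.22148759e+00 -2.22019294e+00  6.81069830e-04]
```

View pics/w25.png

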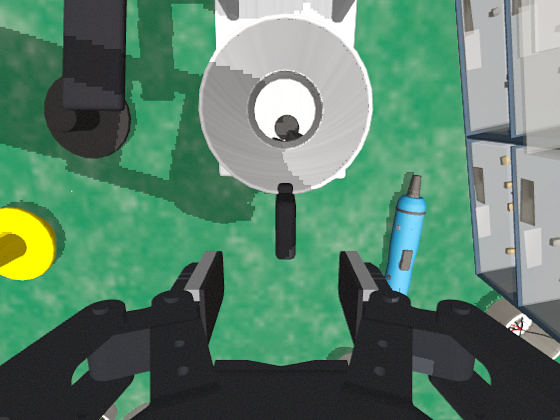

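```bash
python3 - <<'E'
from h import *
S=load('s24')
for n,p,z in(('bottle',(344,365),0.03),('pcb',(254,366),0.02),('yellow',(203,290),.024),('pen',(354,335),.014),('pcb2',(228,384),.02)): print(n,onz(S,*p,z))
E
python3 -m jog '[[0.002,0,-0.03,0,0,0,0.05],[0,0,-0.025,0,0,0,0.05],[0,0,-0.02,0,0,0,0.05],[0,0,-0.007,0,0,0,0.05],[0,0,0,0,0,0,0.05],[0,0,0,0,0,0,0.05],[0,0,0,0,0,0,0.05]]'
```

```text
bottle [ 0.69998041 -0.27024078  0.03      ]
pcb [ 0.50152081 -0.28162387  0.02      ]
yellow [ 0.3613806  -0.11184295  0.024     ]
pen [ 0.72629498 -0.1974245   0.014     ]
pcb2 [ 0.44874867 -0.32258109  0.02      ]
time_s: 31.28
tcp_pos: [0.6183, -0.0535, 0.1156]
tcp_rot: [2.219, 2.219, 0.003]
ft_force: [0.2, 0.4, 0.4]
gripper_width: 0.585
```

```bash
python3 -m jog '[[0,0,-0.003,0,0,0,0.05],[0,0,0,0,0,0,0.004],[0,0,0,0,0,0,0.004],[0,0,0,0,0,0,0.004],[0,0,0,0,0,0,0.004],[0,0,0,0,0,0,0.004],[0,0,0,0,0,0,0.004],[0,0,0,0,0,0,0.004],[0,0,0.004,0,0,0,0.004],[0,0,0.006,0,0,0,0.004],[0,0,0.01,0,0,0,0.004],[0,0,0.01,0,0,0,0.004],[0,0,0.02,0,0,0,0.004],[0,0,0,0,0,0,0.004]]' 80
python3 - <<'E'
from h import *
f=save('wrist','w26');o=manip.observe();print(o['tcp_pos'],o['tcp_rot'])
E
```

```text
time_s: 32.45
tcp_pos: [0.6189, -0.0537, 0.165]
tcp_rot: [2.217, 2.217, 0.005]
ft_force: [0.6, -0.7, 0.2]
gripper_width: 0.128
[ 0.61834844 -0.05355898  0.16306449] [2.21844161 2.21850924 0.00363038]
```

View pics/w26.png

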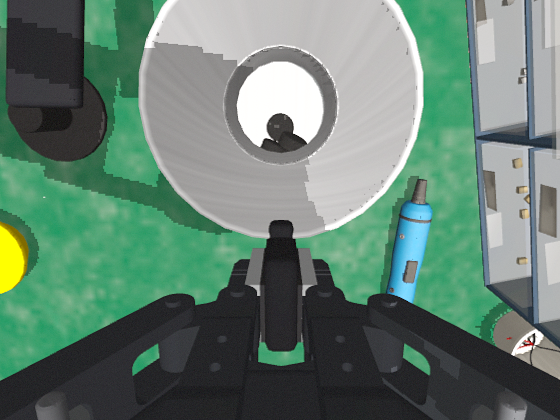

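```bash
python3 -m jog '[[0,-0.01,0.01,0,0,0,0.004],[-0.002,-0.02,0.005,0,0,0,0.004],[-0.01,-0.025,0,0,0,0,0.004],[-0.015,-0.025,0,0,0,0,0.004],[-0.015,-0.025,0,0,0,0,0.004],[-0.015,-0.025,0,0,0,0,0.004],[-0.011,-0.02,0,0,0,0,0.004],[0,-0.01,-0.02,0,0,0,0.004],[0,0,-0.025,0,0,0,0.004],[0,0,-0.025,0,0,0,0.004],[0,0,-0.02,0,0,0,0.004],[0,0,-0.015,0,0,0,0.004],[0,0,-0.01,0,0,0,0.004],[0,0,0,0,0,0,0.004],[0,0,0,0,0,0,0.004]]'
python3 - <<'E'
from h import *
f=save('wrist','w27');f=save('scene','c27');f=save('side','s27')
o=manip.observe();print(o['tcp_pos'],o['tcp_rot'])
E
```

```text
time_s: 33.75
tcp_pos: [0.5494, -0.2137, 0.0607]
tcp_rot: [-2.221, -2.221, 0.0]
ft_force: [0.0, 0.6, -1.8]
gripper_width: 0.131
[ 0.54990086 -0.21369974  0.06178853] [2.21998331e+00 2.22009098e+00 6.25348505e-04]
```

View pics/w27.png

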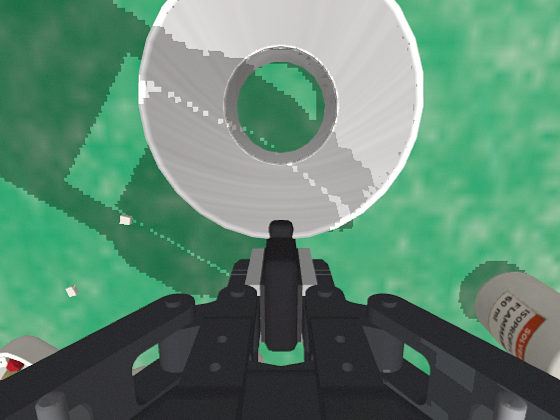

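View pics/s27.png

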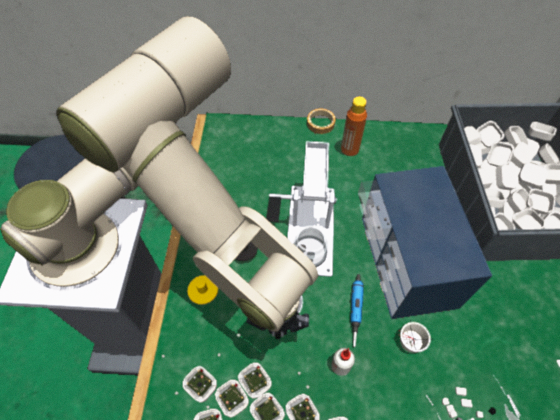

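```bash
python3 -m jog '[[0,0,-0.006,0,0,0,0.004],[0,0,-0.005,0,0,0,0.004],[0,0,-0.003,0,0,0,0.004],[0,0,-0.001,0,0,0,0.004],[0,0,-0.001,0,0,0,0.004],[0,0,0,0,0,0,0.004],[0,0,0,0,0,0,0.004]]'
```

```text
time_s: 34.48
tcp_pos: [0.5495, -0.2133, 0.0447]
tcp_rot: [2.221, 2.221, 0.0]
ft_force: [-0.5, -1.0, -2.3]
gripper_width: 0.132
```

```bash
python3 -m jog '[[0,0,-0.001,0,0,0,0.004],[0,0,-0.001,0,0,0,0.004],[0,0,0,0,0,0,0.004]]'
```

```text
time_s: 34.73
tcp_pos: [0.5497, -0.2137, 0.0439]
tcp_rot: [2.22, 2.22, 0.0]
ft_force: [-2.9, -0.1, 8.9]
gripper_width: 0.128
```

Contact at 9 N, so I'll release.

```bash
python3 -m jog '[[0,0,0,0,0,0,0.02],[0,0,0,0,0,0,0.04],[0,0,0,0,0,0,0.05],[0,0,0,0,0,0,0.05],[0,0,0.03,0,0,0,0.05],[0,0,0.03,0,0,0,0.05],[0,0,0.03,0,0,0,0.05],[0,0,0.03,0,0,0,0.05],[0,0,0.03,0,0,0,0.05],[0,0,0,0,0,0,0.05]]'
python3 - <<'E'
from h import *
f=save('wrist','w28');f=save('scene','c28');f=save('side','s28')
a=cv2.imread('pics/c28.png')[170:310,190:360]; cv2.imwrite('pics/c28z.png',cv2.resize(a,None,fx=4.2,fy=4.2,interpolation=cv2.INTER_CUBIC)[:600])
E
```

```text
time_s: 35.57
tcp_pos: [0.5512, -0.2143, 0.1987]
tcp_rot: [2.214, 2.214, 0.004]
ft_force: [-0.2, -0.1, 0.7]
gripper_width: 0.586
```

View pics/w28.png

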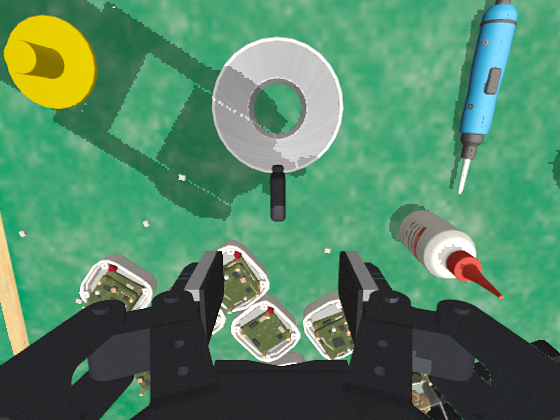

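View pics/c28z.png

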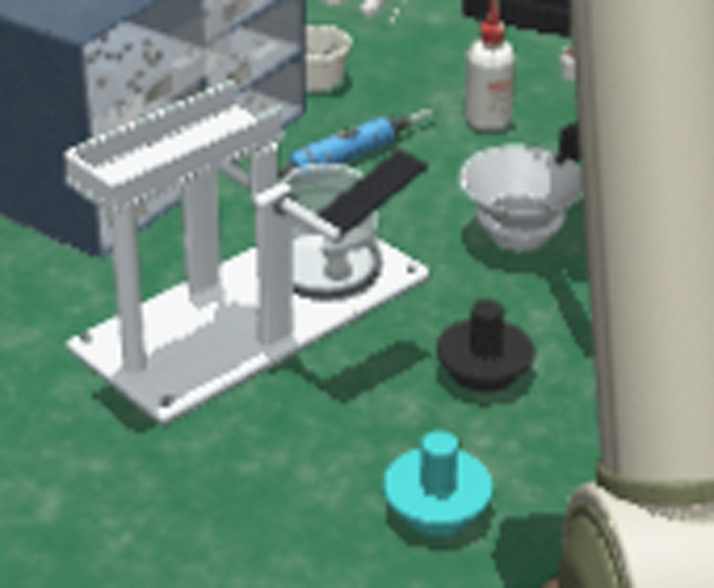

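```bash
python3 -m jog '[[-0.003,0.01,0.01,0,0,7,0.05],[-0.01,0.02,0,0,0,7,0.05],[-0.01,0.02,0,0,0,7,0.05],[-0.01,0.02,0,0,0,7,0.05],[-0.01,0.02,0,0,0,7,0.05],[-0.01,0.025,0,0,0,7,0.05],[-0.01,0.025,0,0,0,7,0.05],[-0.01,0.025,0,0,0,7,0.05],[-0.01,0.025,0,0,0,7,0.05],[-0.01,0.02,0,0,0,7,0.05],[-0.01,0.02,-0.01,0,0,7,0.05],[-0.002,0.002,-0.02,0,0,7,0.05],[0,0,-0.02,0,0,6,0.05],[0,0,0,0,0,0,0.05],[0,0,0,0,0,0,0.05]]'
python3 - <<'E'
from h import *
f=save('wrist','w29');o=manip.observe();print(o['tcp_pos'],o['tcp_rot'],o['joint_pos'])
E
```

```text
time_s: 36.97
tcp_pos: [0.4437, 0.0188, 0.1516]
tcp_rot: [-0.005, -3.138, -0.001]
ft_force: [0.2, 0.8, 0.1]
gripper_width: 0.583
[0.44443396 0.01854067 0.15254336] [-5.65891519e-03 -3.14027474e+00 -4.39188212e-04] [-2.25619551e-01  2.82963108e-01  1.70319700e+00 -2.03622177e-05
  1.15677467e+00 -1.79280359e+00]
```

View pics/w29.png

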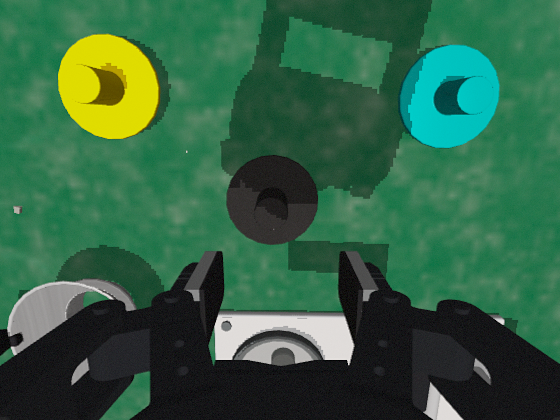

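```bash
python3 - <<'E'
from h import *
W=load('w29');hsv=cv2.cvtColor(W['pixels'],cv2.COLOR_RGB2HSV)
m=(hsv[...,1]<70)&(hsv[...,2]<95)
c=bigc(m,(215,145,330,252)); print(c.min(0),c.max(0))
print(circ([onz(W,u,v,.024)[:2] for u,v in c]),manip.observe()['tcp_pos'])
print(onz(W,272,209,.06))
E
```

```text
[227 155] [317 244]
(array([0.44465428, 0.01095347]), np.float64(0.035961912979585474), np.float64(0.0003520933584882778), 262) [0.44443396 0.01854067 0.15254336]
[0.4415977  0.01204701 0.06      ]
```

```bash
python3 -m jog '[[0,-0.0075,-0.03,0,0,0,0.05],[0,0,-0.03,0,0,0,0.05],[0,0,-0.03,0,0,0,0.05],[0,0,-0.015,0,0,0,0.05],[0,0,-0.01,0,0,0,0.05],[0,0,0,0,0,0,0.05],[0,0,0,0,0,0,0.05]]'
python3 - <<'E'
from h import *
f=save('wrist','w30');print(manip.observe()['tcp_pos'])
E
```

```text
time_s: 37.6
tcp_pos: [0.445, 0.0108, 0.0381]
tcp_rot: [0.003, 3.141, -0.0]
ft_force: [0.1, 0.6, -0.0]
gripper_width: 0.587
[0.44521616 0.01085387 0.03852527]
```

View pics/w30.png

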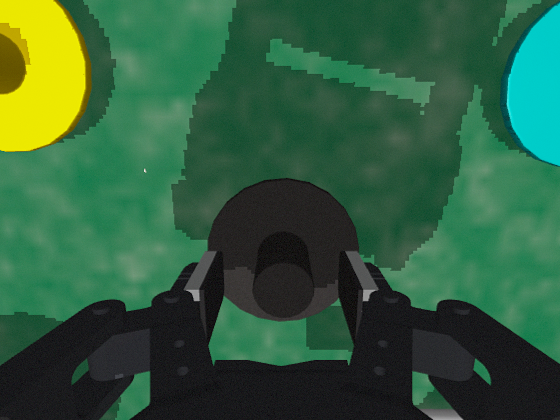

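```bash
python3 -m jog '[[0,0,-0.006,0,0,0,0.05],[0,0,0,0,0,0,0.012],[0,0,0,0,0,0,0.012],[0,0,0,0,0,0,0.012],[0,0,0,0,0,0,0.012],[0,0,0,0,0,0,0.012],[0,0,0,0,0,0,0.012],[0,0,0,0,0,0,0.012]]' 60
python3 -m jog '[[0,0,0.01,0,0,0,0.012],[0,0,0.03,0,0,0,0.012],[0,0,0.035,0,0,0,0.012],[0,0,0.035,0,0,0,0.012],[0,0,0.035,0,0,0,0.012],[0,0,0.035,0,0,0,0.012],[0,0,0,0,0,0,0.012]]'
python3 - <<'E'
from h import *
f=save('wrist','w31');print(manip.observe()['tcp_pos'])
E
```

```text
time_s: 38.32
tcp_pos: [0.4446, 0.0111, 0.0321]
tcp_rot: [-0.0, 3.141, -0.0]
ft_force: [-0.8, 0.7, 5.5]
gripper_width: 0.261
time_s: 38.9
tcp_pos: [0.4466, 0.0108, 0.2175]
tcp_rot: [-0.0, 3.131, -0.004]
ft_force: [0.6, -0.7, -0.7]
gripper_width: 0.263
[0.44552033 0.01101753 0.21430956]
```

View pics/w31.png

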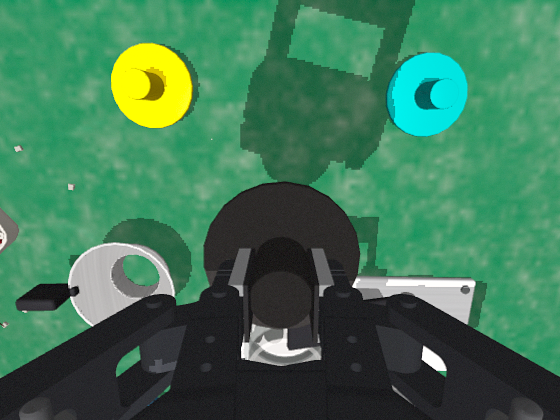

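```bash
python3 - <<'E'
from h import *
f=save('side','s31');f2=save('wrist','w31b')
o=cv2.imread('pics/s31.png');o=cv2.resize(o[200:290,260:360],None,fx=6,fy=6,interpolation=cv2.INTER_NEAREST)
for c,col in(((.618,.0155),(0,0,255)),):
  for r,z in((.037,.085),(.043,.01)):
    for t in np.linspace(0,6.28,90):
      u=proj(f,(c[0]+r*np.cos(t),c[1]+r*np.sin(t),z)); cv2.circle(o,tuple(np.round((u-[260,200]+.5)*6).astype(int)),1,col,-1)
  for p in ((-.06,-.06),(.06,-.06),(.06,.21),(-.06,.21)):
      u=proj(f,(c[0]+p[0],c[1]+p[1],.01)); cv2.circle(o,tuple(np.round((u-[260,200]+.5)*6).astype(int)),4,(255,0,0),-1)
cv2.imwrite('pics/s31o.png',o)
E
```

```text
(no output)
```

View pics/s31o.png

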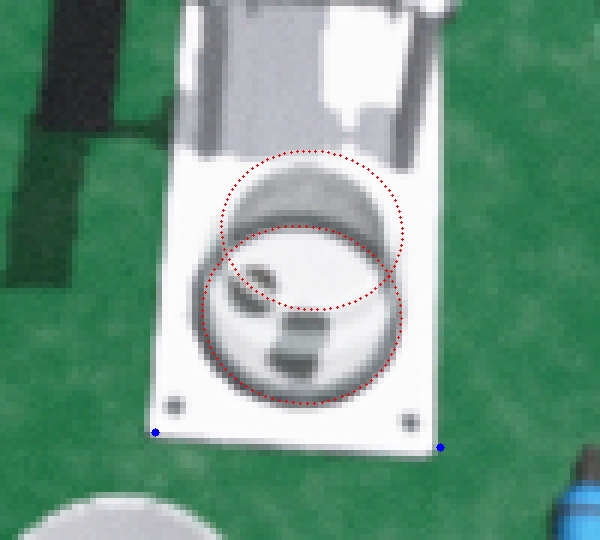

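```bash
python3 -m jog '[[0,0,0.015,0,0,0,0.012],[0,0,0.005,0,0,-7,0.012],[0.01,0,0,0,0,-7,0.012],[0.015,0,0,0,0,-7,0.012],[0.015,0.001,0,0,0,-7,0.012],[0.015,0.001,0,0,0,-7,0.012],[0.015,0.001,0,0,0,-7,0.012],[0.015,0.001,0,0,0,-7,0.012],[0.015,0,0,0,0,-7,0.012],[0.015,0,0,0,0,-7,0.012],[0.015,0,0,0,0,-7,0.012],[0.015,0,0,0,0,-7,0.012],[0.015,0,0,0,0,-7,0.012],[0.011,0,0,0,0,-6,0.012],[0,0,-0.02,0,0,0,0.012],[0,0,-0.02,0,0,0,0.012],[0,0,-0.02,0,0,0,0.012],[0,0,-0.02,0,0,0,0.012],[0,0,0,0,0,0,0.012],[0,0,0,0,0,0,0.012]]'
python3 - <<'E'
from h import *
f=save('side','s32');f2=save('wrist','w32');f=save('scene','c32');o=manip.observe();print(o['tcp_pos'],o['tcp_rot'],o['ft_force'])
a=cv2.imread('pics/c32.png')[170:290,200:350]; cv2.imwrite('pics/c32z.png',cv2.resize(a,None,fx=5,fy=5,interpolation=cv2.INTER_CUBIC)[:600])
E
```

```text
time_s: 40.72
tcp_pos: [0.6146, 0.0153, 0.1497]
tcp_rot: [-2.219, -2.219, 0.004]
ft_force: [0.6, -0.3, -0.7]
gripper_width: 0.261
[0.61588967 0.01511935 0.15257229] [2.22057089e+00 2.22055865e+00 1.43881359e-03] [-0.10203207 -0.53537944 -1.63823665]
```

View pics/w32.png

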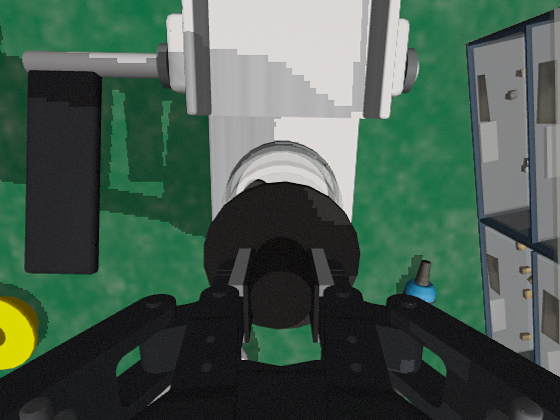

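View pics/c32z.png

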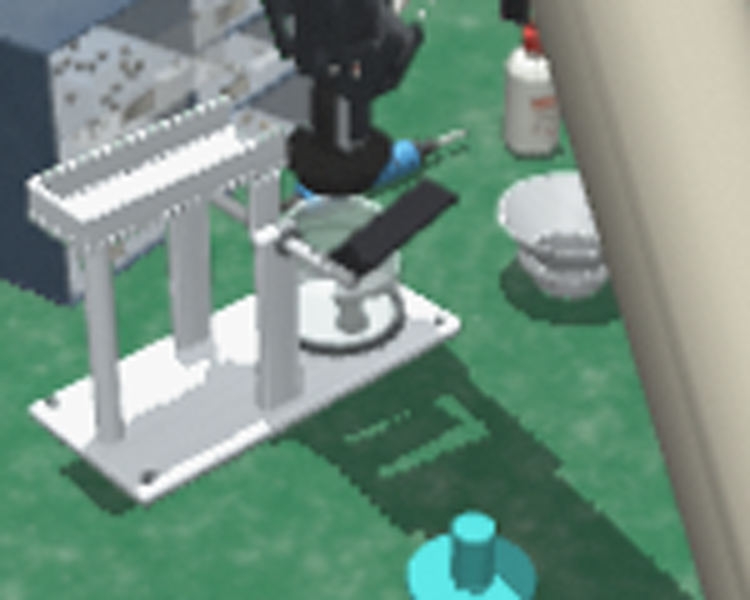

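```bash
python3 - <<'E'
from h import *
f=load('w32');b=cv2.imread('pics/w32.png')
o=cv2.resize(b[120:300,190:370],None,fx=3.3,fy=3.3,interpolation=cv2.INTER_NEAREST)
for c,col in(((.617,.015),(0,0,255)),((.617,.018),(255,0,0)) ):
  for r,z in((.037,.085),(.032,.085)):
    for t in np.linspace(0,6.28,200):
      u=proj(f,(c[0]+r*np.cos(t),c[1]+r*np.sin(t),z)); cv2.circle(o,tuple(np.round((u-[190,120]+.5)*3.3).astype(int)),1,col,-1)
cv2.imwrite('pics/w32o.png',o)
E
```

```text
(no output)
```

View pics/w32o.png

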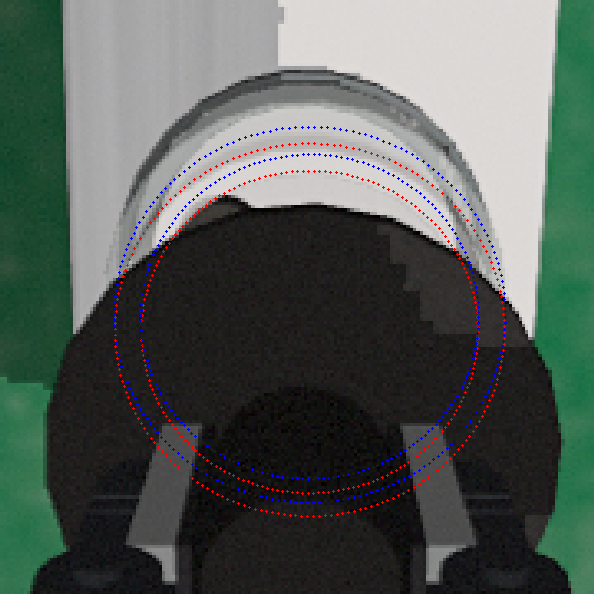

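```bash
python3 - <<'E'
from h import *
f=load('w32')
for z in(.01,.02,.06): print(z,onz(f,284,140.6,z))
print(onz(f,190+497/3.3,120+265/3.3,.04),onz(f,190+118/3.3,120+265/3.3,.04))
print(onz(f,190+65/3.3,120+200/3.3,.01),onz(f,190+548/3.3,120+200/3.3,.01))
W=load('w29');print('stopper z? grip') 
E
python3 -m jog '[[0.001,0,-0.01,0,0,0,0.012],[0,0,-0.01,0,0,0,0.012],[0,0,-0.005,0,0,0,0.012],[0,0,0,0,0,0,0.012],[0,0,0,0,0,0,0.012]]'
```

```text
0.01 [0.61800274 0.05986441 0.01      ]
0.02 [0.6179245  0.06057113 0.02      ]
0.06 [0.61761155 0.063398   0.06      ]
[0.6602661  0.01789033 0.04      ] [0.57414069 0.0179566  0.04      ]
[0.55665855 0.02739803 0.01      ] [0.67754642 0.02729518 0.01      ]
stopper z? grip
time_s: 41.28
tcp_pos: [0.6163, 0.0152, 0.1262]
tcp_rot: [-2.221, -2.221, 0.001]
ft_force: [-0.2, -0.5, -1.5]
gripper_width: 0.262
```

```bash
python3 -m jog '[[0.0005,0.0005,-0.006,0,0,0,0.012],[0,0,-0.004,0,0,0,0.012],[0,0,-0.004,0,0,0,0.012],[0,0,-0.002,0,0,0,0.012],[0,0,0,0,0,0,0.012],[0,0,0,0,0,0,0.012]]'
```

```text
time_s: 41.78
tcp_pos: [0.6169, 0.0157, 0.1106]
tcp_rot: [-2.221, -2.221, 0.0]
ft_force: [-0.6, -0.2, -0.9]
gripper_width: 0.261
```

```bash
python3 -m jog '[[0,0,-0.003,0,0,0,0.012],[0,0,-0.003,0,0,0,0.012],[0,0,-0.002,0,0,0,0.012],[0,0,0,0,0,0,0.012],[0,0,0,0,0,0,0.012]]'
```

```text
time_s: 42.2
tcp_pos: [0.6169, 0.0157, 0.1025]
tcp_rot: [-2.221, -2.221, 0.0]
ft_force: [-0.1, 0.3, -0.8]
gripper_width: 0.26
```

```bash
python3 -m jog '[[0,0,-0.0015,0,0,0,0.012],[0,0,0,0,0,0,0.012],[0,0,0,0,0,0,0.012]]'
```

```text
time_s: 42.45
tcp_pos: [0.6169, 0.0157, 0.1011]
tcp_rot: [-2.221, -2.221, 0.0]
ft_force: [0.0, -0.0, -1.0]
gripper_width: 0.259
```

```bash
python3 -m jog '[[0,0,-0.0015,0,0,0,0.012],[0,0,-0.001,0,0,0,0.012],[0,0,0,0,0,0,0.012],[0,0,0,0,0,0,0.012]]'
```

```text
time_s: 42.78
tcp_pos: [0.6171, 0.0157, 0.0991]
tcp_rot: [2.221, 2.221, 0.001]
ft_force: [-1.1, 0.0, 3.7]
gripper_width: 0.26
```

```bash
python3 -m jog '[[0,0,-0.001,0,0,0,0.012],[0,0,0,0,0,0,0.012],[0,0,0,0,0,0,0.012]]'
```

```text
time_s: 43.03
tcp_pos: [0.6172, 0.0157, 0.099]
tcp_rot: [2.22, 2.221, 0.001]
ft_force: [-2.0, 0.9, 11.5]
gripper_width: 0.262
```

```bash
python3 -m jog '[[0,0,0,0,0,0,0.03],[0,0,0,0,0,0,0.045],[0,0,0,0,0,0,0.05],[0,0,0,0,0,0,0.05],[0,0,0.02,0,0,0,0.05],[0,0,0.03,0,0,0,0.05],[0,-0.005,0.03,0,0,0,0.05],[0,-0.01,0.03,0,0,0,0.05],[0,-0.02,0.03,0,0,0,0.05],[0,-0.03,0.01,0,0,0,0.05],[-0.01,-0.03,0,0,0,0,0.05],[-0.02,-0.02,0,0,0,0,0.05],[-0.02,0,0,0,0,0,0.05],[0,0,0,0,0,0,0.05],[0,0,0,0,0,0,0.05]]'
python3 - <<'E'
from h import *
f=save('side','s33');f2=save('wrist','w33');f=save('scene','c33')
a=cv2.imread('pics/c33.png')[170:290,200:350]; cv2.imwrite('pics/c33z.png',cv2.resize(a,None,fx=5,fy=5,interpolation=cv2.INTER_CUBIC)[:600])
E
```

```text
time_s: 44.28
tcp_pos: [0.5666, -0.0996, 0.2479]
tcp_rot: [2.222, 2.22, 0.0]
ft_force: [0.5, 0.1, -0.1]
gripper_width: 0.593
```

View pics/c33z.png

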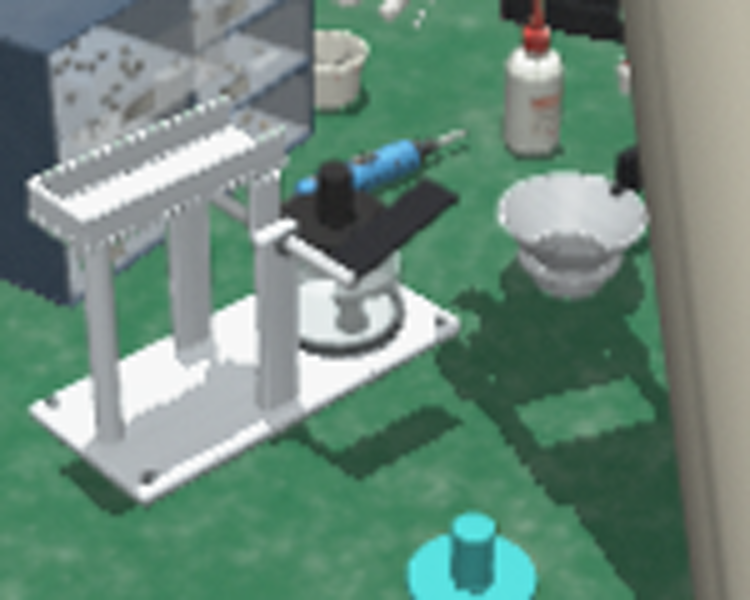

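View pics/w33.png

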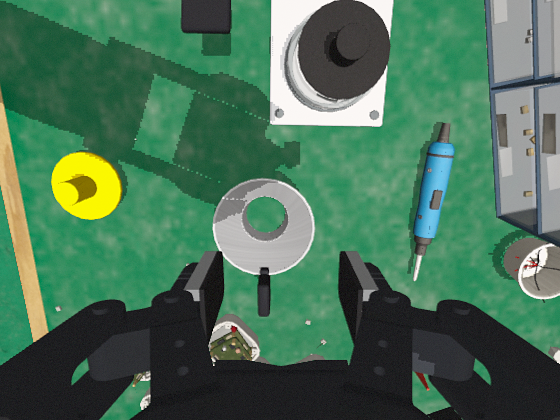

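View pics/s33.png

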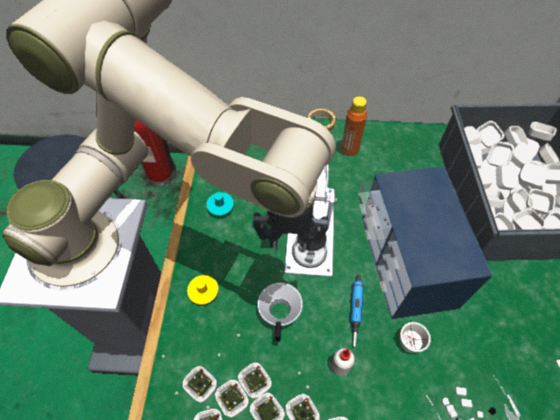

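```bash
python3 - <<'E'
from h import *
W=load('w33');hsv=cv2.cvtColor(W['pixels'],cv2.COLOR_RGB2HSV)
c=bigc((hsv[...,1]<70)&(hsv[...,2]<70),(280,0,400,105)); c=np.array([p for p in c if p[1]>3])
for z in(.085,.091,.097): print(z,circ([onz(W,u,v,z)[:2] for u,v in c]))
c=bigc((hsv[...,1]<60)&(hsv[...,2]>80),(205,175,320,280))
print('funnel',circ([onz(W,u,v,.055)[:2] for u,v in c]))
o=manip.observe();print(o['tcp_pos'],o['time_s'])
E
python3 -m jog '[[-0.01,0,0.01,0,0,0,0.05],[0,0,0,0,0,0,0.05],[0,0,0,0,0,0,0.05],[0,0,0,0,0,0,0.05],[0,0,0,0,0,0,0.05],[0,0,0,0,0,0,0.05]]'
python3 - <<'E'
from h import *
f=save('wrist','w34');save('side','s34')
E
```

```text
0.085 (array([0.61837413, 0.01550449]), np.float64(0.03647986295361011), np.float64(0.00029903254285363907), 234)
0.091 (array([0.61737214, 0.01452383]), np.float64(0.03576411168622135), np.float64(0.00029316539028760385), 234)
0.097 (array([0.61637015, 0.01354317]), np.float64(0.03504836041883995), np.float64(0.00028729823772156825), 234)
funnel (array([ 0.5497302 , -0.14544737]), np.float64(0.05138144565594274), np.float64(0.00033026335303643306), 274)
[ 0.56755062 -0.09902874  0.24750031] 44.4333
time_s: 44.93
tcp_pos: [0.557, -0.0993, 0.2574]
tcp_rot: [-2.221, -2.221, 0.0]
ft_force: [-0.3, -0.7, -0.4]
gripper_width: 0.584
```

View pics/w34.png

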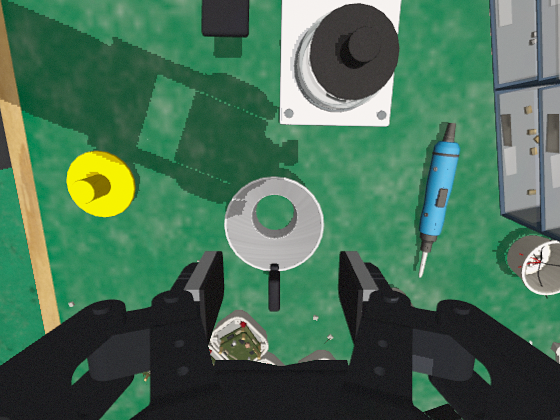

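```bash
python3 -c "
from station import hand_in
print(hand_in())"
```

```text
the job is handed in; nothing more can be done
None
```

The job is done and handed in at about 45 s on the robot's clock. I set the funnel in the jar with its lug turned away from the tray and laid all three caps found on the tray. Pressing the paddle tipped them through the funnel, and the tray swung back level and empty. I then stood the funnel on the bench right of the station and closed the jar with the black stopper.

**Checks that agreed:**
- **Caps:** I found three at the start. After the tip, the wrist picture showed all three through the funnel inside the jar, and the left side of the bench was clear.
- **Stopper:** it met the rim at the predicted height (tool at 0.099 m) with 11.5 N upward and at most 2 N sideways. The fitted flange also fits the fully-home height.
- **Funnel:** it stands upright at about (0.550, -0.145), with its rim about 50 mm clear of the base plate.
- **Pen and bottle:** both looked undisturbed in the last pictures.

**Checks that were off:**
- **Paddle force:** at the tray's end stop, the vertical force on the closed fingertips briefly reached about 40 N, and I backed off at once.
- **Jar position:** the cameras disagreed by 2 to 4 mm, but neither the funnel nor the stopper jammed.
- **Stopper position:** it measured about 7 mm off my first estimate, so I re-measured it before grasping.

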